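# Tip the carton onto its back and run it into the banding machine

### The arm

A 6-joint arm with a two-finger parallel gripper is mounted at the origin on the work surface. World frame = base frame: x ahead of the robot, y to its left, z up, the work surface at z = 0. Lengths are in m, angles in rad, forces in N, time in s.
With the tool pointing down it reaches from about 0.4 to 0.825 m from the base axis. Payload 7 kg.
Tool frame: the origin (TCP) lies midway between the tips of the shut fingers; the grasp point (between the pads) lies 19 mm behind it (arm.hold_point_z is the distance from the TCP to the grasp point, in m); z points along the fingers, x is the direction in which the jaws open and shut, and the axes are right-handed (so a half turn about z gives the same grasp; the last joint's range is limited). The gripper opens to 88 mm and grips with 3 to 60 N. Pads are 19 mm wide; open, the fingers measure 130 mm over their backs; the gripper's body (78 mm by 193 mm) begins 47 mm behind the grasp point.
Start: joints at [1.508, 0.359, 0.012, 0, -1.224, -0.288], TCP at [0.232, 0.634, 0.227] pointing down, gripper open.
Joint ranges: [-3.07, 3.07], [-1.43, 2.12], [-1.02, 1.25], [-3.03, 1.67], [-3.05, -0], [-3.03, 3.03]. Speed limits (rad/s): [2.39, 2.39, 3.01, 3.14, 3.14, 3.14].

### API

Orientations are given as [roll, pitch, yaw] about the fixed x, y, z axes, in that order (R = Rz(yaw) Ry(pitch) Rx(roll)).
In Python, from station import readout, viewer, job, arm gives the robot as it stands.
- The arm moves only by the tool apply_moves, never from a script. Its argument "deltas" is text: rows parted by semicolons, each of 4 numbers parted by spaces: the shift along the tool's x, y, z in cm, then the turn about the tool's z in rad. A call has 1 to 10 rows; each row shifts and turns the commanded pose from where the row before left it, along the tool's axes as they then stand; what a row does not reach is not made up. A row lasts 1/8 s, in which the tool goes at most 62.5 mm and 10.7 degrees, less where a joint would pass 70% of its speed; a pose out of reach is approached as far as the arm can. A call is refused whole if a number of a shift passes 6.25 or a number of a turn 0.188, either way. A call with a gripper value outside its range is refused whole. "gripper" is the closure, from -1 (fully open) to 1 (shut), so that 0 is half open, set as the call begins (left out, the last holds). The fingers move at their own pace and stop on an object; "squeeze" is the grip in N (left out, the last holds). Time passes only in rows, so rows that do not move let the fingers close. It gives the time, the measured TCP pose, the force and the opening at its end, in the units of the state.
- readout.get_state(): the state, without advancing time (a new reading comes with each control period).
- viewer.grab_frame(name): name is "side" or "top"; returns a dict with "image" (400x640x3 uint8, red, green, blue), "camera_matrix" (3x3 intrinsics, pixels), "k1" (the pictures are not rectified: a ray, as slopes to the right and down, at radius r is drawn at 1 + k1 r^2 times it, then the intrinsics apply), "cam_to_world" (4x4, takes a point from camera to world coordinates). Camera axes: x right, y up, looking along -z (the intrinsics and any distortion apply to the point x, -y, -z); pixel columns grow to the right and rows downward; lengths in m; the calibration is good to about 2 mm. A picture is of the moment at which its call begins. There is no depth.
- job.job_done(): hands the job in, once; it reports no verdict.
Trained networks look in the newest picture that a camera, given by its name, has taken for a name from the list of things; names that differ only in an ending like _2 or _b are one class to them, and where a whole thing is asked for, a point or a joint stands for the part that bears it (a point fixed in the world has none). Each returns a list of dicts, best first, with "conf" (0 to 1); they miss things now and then, are a little off and sometimes report something else, mostly with a low value. They report only what shows in the picture. A call takes as long as a camera call. They do not tell look-alikes from the thing itself.
- viewer.silhouettes(camera, query): "region" (400x640 bool, what is visible of it) and "extent" ([left, top, width, height] in pixels, round what is visible of it).
The state is a dict: "t": time; "q": joint angles; "qd": joint speeds; "joint_efforts": joint torques, N m; "eef_pos": TCP position; "ee_rot": TCP orientation; "force": force on the tool from outside, world axes, zero at the start; "moment": the same for the moment, N m; "width": finger opening in m.
Only numpy, scipy, OpenCV 4.12 (cv2) and the standard library are available. Lean on these libraries where they do the work, as an engineer would, in place of code of your own. Each camera call takes 0.05 s, during which the arm holds its last target.

### The job

Push the tall carton over, high on its windowed side, so that it lies on its back with the window up; then square it against the banding machine's fence and slide it along the fence through the arch until it presses on the sprung start plate firmly enough to start the machine, and leave it there flush with the fence. The carton is thin board, so push it gently and never hard enough to dent it, and leave the other goods on the counter where they are.

Things in the scene. Friction and masses are not known exactly. Their poses are not given: they have to be found in the camera images.
- carton: tall kraft-board carton, 0.35 to 0.65 kg: 130 mm wide (its x), 90 mm thick (its y), 200 mm tall (its z), on end at the start. Origin: centre of its underside as it stands. Its -y face (130 x 200 mm) has a window and starts looking against the feed direction, within 12 degrees; its +y face is its back. It slides on the counter with 2 to 5 N of friction. Over 25 N from the robot dents it
- carton_mid (a point): centre of the carton (100 mm above its underside along its z); 45 mm above the counter when the carton lies on its back
- carton_window (a point): point high on the windowed face, on its middle line, 170 mm above the carton's underside: a good height to push it over. Pushed there towards its back with 1 to 3 N the carton tips about its far bottom edge; leant over about 24 degrees it falls by itself and then lies with its underside facing back where the push came from
- arch: grey arch of the banding machine with its aluminium infeed fence, fixed to the counter. Origin on the counter, in the fence face, at mid-depth of the arch. y: feed direction, into the machine; z up. The carton belongs on the -x side of the fence. Fence: face at x = 0, 30 mm high, 12 mm thick, from y = -300 to +110 mm
- arch_mouth (a point): on the counter at mid-depth of the arch, 65 mm on the -x side of the fence face: the carton's middle comes within 30 mm of here when it is home. The arch is 44 mm deep (22 mm each way along its y) and 168 mm high; its opening is 130 mm high and runs from the fence to x = -170 mm of the arch frame, its near pillar from there to x = -210 mm
- bander: white cabinet of the banding machine beyond the arch, 270 x 240 x 215 mm; origin and axes as arch, its front face at y = +185 mm. It carries the start plate. The machine starts once the carton has pressed the plate with more than 6 N for 0.3 s; let go, the spring may push the carton back up to 9 mm, which is fine
- plate_line (a point): middle of the start plate's setting range: bander frame at x = -65, y = +92.5, z = 45 mm. The plate (steel, 100 mm wide, 56 mm high, facing -y) sits on an adjustable carriage: its face stands up to 22.5 mm before or behind this point; the setting is not measured: feel for it. It is sprung: gives from about 2 N, 1.2 N per mm, and bottoms hard after 9 mm at 13 N
- short_carton: bystander: a shorter plain carton, 110 x 90 mm, 120 mm tall, origin at the centre of its underside
- tub_a: bystander: lidded soup tub, 110 mm across, 91 mm tall, origin at the centre of its underside
- tub_b: bystander: lidded soup tub like tub_a
- tub_c: bystander: lidded soup tub like tub_a
- sauce_cups: bystander: pile of three sauce cups, 66 mm across, 93 mm tall, origin at the centre of its underside
- meal_tray: bystander: closed meal tray, 164 x 219 mm, 44 mm tall, origin at the centre of its underside
Things that resemble listed ones, but are neither listed nor needed, are in the scene too. What is shaped like the carton but blue is not meant.

How it is judged:
On the way, in this order (a step that is already met when the one before it is completed fails the run):
1. the carton has been tipped onto its back and lies at rest, window up (angle between carton's own y axis and vertical above 3.05 rad and height (world z) of carton_mid below 0.05 m and linear speed of carton below 0.02 m/s), for 0.2 s.
2. flush along the fence and lying under the arch, the carton presses the start plate with more than 6 N for 0.3 s (contact force between carton and bander above 6 N and angle between carton's own y axis and vertical above 3.05 rad and x of carton_mid in the frame of arch above -0.07 m and angle between the z axis of carton and the y axis of arch, either way round below 0.035 rad), for 0.3 s.
At the end, for the whole second after the job is handed in: the carton lies at rest on its back, window up (within 5 degrees), its long side flush with the fence (within 5 mm and 2 degrees), its middle under the arch (from 40 mm short to 30 mm beyond along the feed) (all of step 1 and x of carton_mid in the frame of arch between -0.07 and -0.06 m and angle between the z axis of carton and the y axis of arch, either way round below 0.035 rad and y of carton_mid in the frame of arch between -0.04 and 0.03 m); the robot touches nothing.
It fails at once if the robot presses the carton with more than 25 N (dented) (contact force between any of the fingers, the arm and carton above 25 N).
It fails at once if another item on the counter is moved more than 20 mm (distance of any of short_carton, tub_a, tub_b, tub_c, sauce_cups, meal_tray from where it was at the start of the episode above 0.02 m).
It also fails if it takes over 72 s, if anything falls off the work surface, if the arm or the gripper's body presses on something with over 40 N, if the wrist force passes 120 N, or if a joint passes its speed limit or range.

## Working session

There is one attempt and no reset: what is moved stays moved. The work goes in short steps, Python scripts to look and compute and a tool call to move; the robot and the scene stay as the last step left them, time stands still between calls to the robot, and variables do not carry over. Pictures are saved under pics/ and viewed, and the job is handed in when it is done.

Besides the shell and the picture viewer there is one more tool, called after ">>>" by a JSON object that holds its "api" and its "payload". apply_moves: Moves the arm, as the interface text tells. Its arguments: {"type":"object","properties":{"deltas":{"type":"string"},"gripper":{"type":"number"},"squeeze":{"type":"number"}},"required":["deltas"]}

```bash
mkdir -p pics; ls
python3 - <<'E'
from station import readout, viewer, job, arm
import cv2, numpy as np, json
s=readout.get_state(); print(s)
print([a for a in dir(arm) if a[0]!='_'])
for n in ('side','top'):
    f=viewer.grab_frame(n); cv2.imwrite(f'pics/{n}0.png',f['image'][:,:,::-1]); print(n,f['camera_matrix'],f['k1'],f['cam_to_world'])
E
```

```text
pics
{'t': 0.0, 'q': array([ 1.50809987e+00,  3.59392474e-01,  1.10417583e-02, -3.70421072e-04,
       -1.22412465e+00, -2.88093919e-01]), 'qd': array([-0.00052058,  0.00028443,  0.00019312,  0.00034981,  0.00097163,
        0.00089424]), 'joint_efforts': array([ 9.57072116e-04, -5.82713234e+01,  2.93070441e+01,  6.99766651e+00,
        7.16846334e-03, -1.57981781e-04]), 'eef_pos': array([0.2318098 , 0.63340224, 0.225608  ]), 'ee_rot': array([-3.14144941e+00, -1.70878289e-03, -1.92171298e+00]), 'force': array([-0.42377295,  0.40153065,  0.26978625]), 'moment': array([ 0.02690378, -0.00675004,  0.02531643]), 'width': 0.08772133220337322}
['Unreachable', 'hold_point_z']
side [[402.45881467   0.         319.59709523]
 [  0.         402.45881467 193.44203397]
 [  0.           0.           1.        ]] 0.013033275334277533 [[ 0.71062784  0.45612311 -0.53568627 -0.07829426]
 [-0.70337222  0.47853685 -0.52561393 -0.69656354]
 [ 0.01660096  0.75030273  0.66088594  0.85481706]
 [ 0.          0.          0.          1.        ]]
top [[431.6625455    0.         318.05845519]
 [  0.         431.6625455  200.58775521]
 [  0.           0.           1.        ]] -0.08235159448747975 [[-0.05035472  0.97098612 -0.23377415  0.29951024]
 [-0.99872098 -0.05002417  0.00734703 -0.10399188]
 [-0.00456049  0.23384511  0.97226317  1.15684514]
 [ 0.          0.          0.          1.        ]]
```

View pics/side0.png

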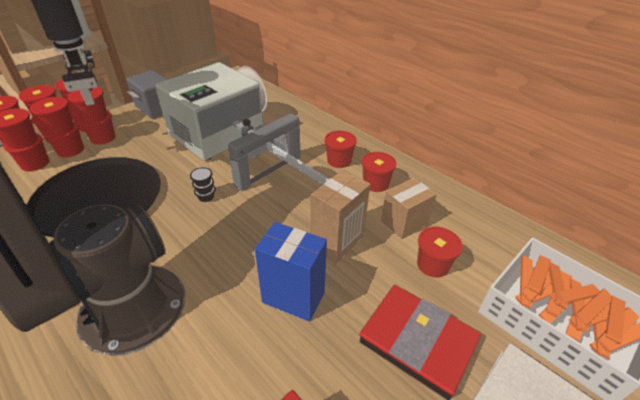

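View pics/top0.png

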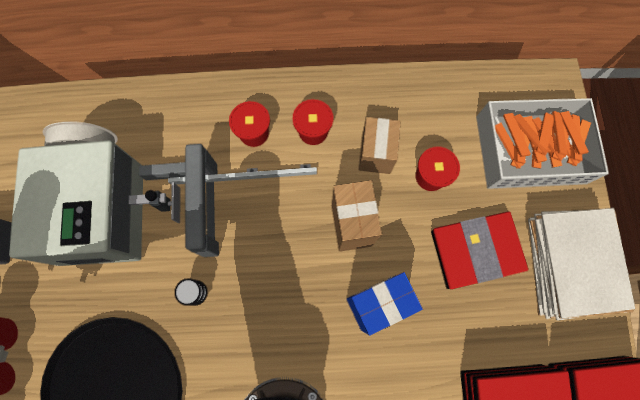

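Run:
```python
from station import readout, viewer
import numpy as np
for n in ('side','top'):
  for q in ('carton','carton_window','arch','bander','short_carton','tub_a','sauce_cups','meal_tray'):
    print(n,q,[(round(d['conf'],2),[int(v) for v in d['extent']]) for d in viewer.silhouettes(n,q)])
```

```text
side carton [(0.81, [252, 223, 71, 98]), (0.66, [307, 170, 60, 90])]
side carton_window [(0.94, [253, 222, 71, 99]), (0.56, [311, 170, 54, 93])]
side arch [(0.56, [229, 117, 97, 74])]
side bander [(0.61, [155, 63, 110, 94])]
side short_carton [(0.89, [383, 179, 52, 59])]
side tub_a [(0.56, [414, 226, 48, 56]), (0.55, [360, 151, 36, 39]), (0.26, [229, 115, 100, 71])]
side sauce_cups [(0.76, [190, 166, 24, 35])]
side meal_tray [(0.96, [358, 285, 120, 113]), (0.26, [312, 168, 62, 96])]
top carton [(0.75, [331, 181, 49, 71])]
top carton_window [(0.89, [347, 271, 77, 64]), (0.86, [328, 180, 52, 70])]
top arch [(0.58, [136, 143, 184, 115]), (0.45, [291, 102, 42, 41])]
top bander [(0.91, [7, 120, 172, 145]), (0.47, [331, 179, 48, 69])]
top short_carton [(0.72, [359, 117, 41, 54])]
top tub_a [(0.88, [415, 150, 46, 39]), (0.77, [291, 100, 42, 42]), (0.65, [230, 102, 39, 45])]
top sauce_cups [(0.88, [175, 277, 32, 28])]
top meal_tray [(0.78, [429, 212, 99, 79])]
```

```bash
cat > h.py <<'E'
import numpy as np, cv2
from station import readout, viewer, job, arm
def proj(f,P):
    P=np.atleast_2d(P); M=np.linalg.inv(f['cam_to_world']); c=P@M[:3,:3].T+M[:3,3]
    x=c[:,0]/-c[:,2]; y=-c[:,1]/-c[:,2]; r2=x*x+y*y; s=1+f['k1']*r2; K=f['camera_matrix']
    return np.c_[K[0,0]*x*s+K[0,2],K[1,1]*y*s+K[1,2]]
def unproj(f,uv,z):
    uv=np.atleast_2d(np.array(uv,float)); K=f['camera_matrix']
    d=np.array([f['k1'],0,0,0,0.])
    n=cv2.undistortPoints(uv.reshape(-1,1,2),K,d).reshape(-1,2)
    D=np.c_[n[:,0],-n[:,1],-np.ones(len(n))]@f['cam_to_world'][:3,:3].T
    o=f['cam_to_world'][:3,3]
    return o+D*((z-o[2])/D[:,2])[:,None]
def crop(f,x0,y0,w,h,s,name):
    im=f['image'][y0:y0+h,x0:x0+w,::-1]
    cv2.imwrite(name,cv2.resize(im,None,fx=s,fy=s,interpolation=cv2.INTER_CUBIC))
E
python3 - <<'E'
from h import *
t=viewer.grab_frame('top'); s=viewer.grab_frame('side')
crop(t,120,130,200,140,4,'pics/ta.png'); crop(t,320,100,160,120,5,'pics/tc.png'); crop(t,320,160,80,110,5,'pics/tc2.png')
crop(s,220,100,200,150,4,'pics/sa.png')
E
```

```text
(no output)
```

View pics/ta.png

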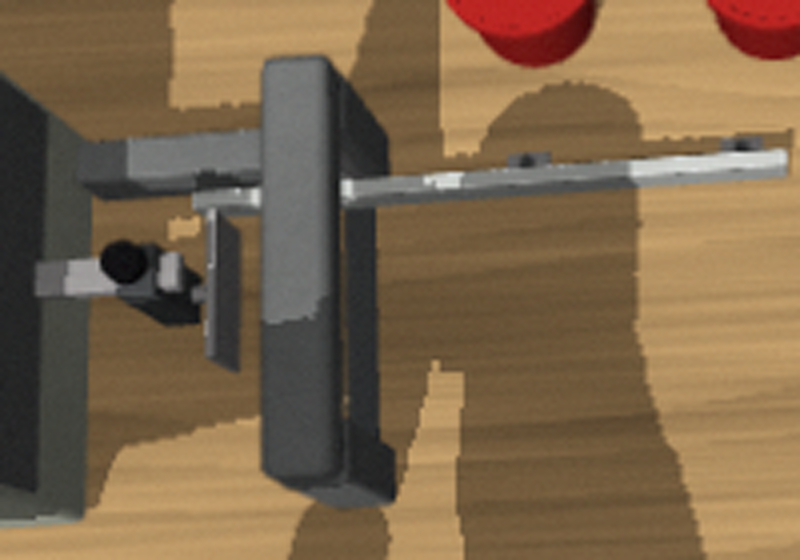

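View pics/tc2.png

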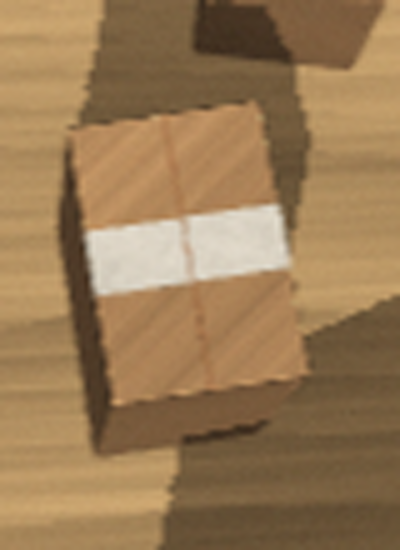

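View pics/sa.png

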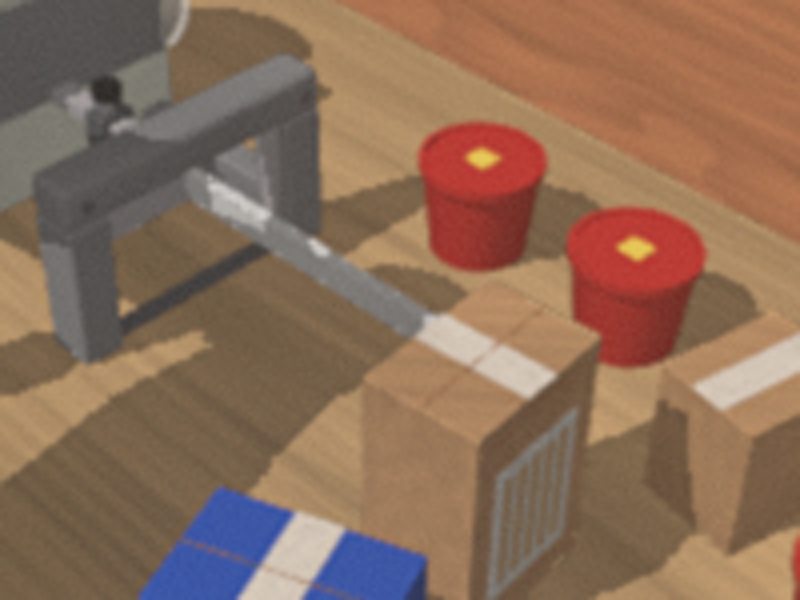

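```bash
cat > fit.py <<'E'
from h import *
from scipy.optimize import least_squares
t=viewer.grab_frame('top'); s=viewer.grab_frame('side')
def T(p,L):
    L=np.array(L,float)/1000; c,sn=np.cos(p[2]),np.sin(p[2])
    return np.c_[p[0]+c*L[:,0]-sn*L[:,1],p[1]+sn*L[:,0]+c*L[:,1],L[:,2]]
def ct(a): return np.array(a,float)/4+[120,130]
def cs(a): return np.array(a,float)/4+[220,100]
At=([[-210,22,168],[-210,-22,168],[-210,-22,0],[12,-300,30],[0,-300,30]],ct([(265,475),(336,489),(395,503),(785,149),(786,167)]))
As=([[-210,-22,0],[-210,22,0],[-170,-22,0],[-210,-22,168]],cs([(88,360),(63,332),(122,330),(45,236)]))
def res(p): return np.r_[(proj(t,T(p,At[0]))-At[1]).ravel(),(proj(s,T(p,As[0]))-As[1]).ravel()]
r=least_squares(res,[.5,.2,0],loss='soft_l1'); print('arch',r.x,np.round(res(r.x).reshape(-1,2),1).tolist())
ar=r.x
def c2(a): return np.array(a,float)/5+[320,160]
Ct=([[-65,45,200],[65,45,200],[65,-45,200],[-65,-45,200],[-65,45,0]],c2([(112,403),(70,128),(258,101),(307,378),(97,455)]))
Cs=([[-65,45,200],[65,45,200],[65,-45,200],[-65,-45,200]],cs([(364,380),(484,284),(600,342),(482,443)]))
def cres(p): return np.r_[(proj(t,T(p,Ct[0]))-Ct[1]).ravel(),(proj(s,T(p,Cs[0]))-Cs[1]).ravel()]
r=least_squares(cres,[.4,-.2,0],loss='soft_l1'); print('carton',r.x,np.round(cres(r.x).reshape(-1,2),1).tolist())
ca=r.x
Rm=np.array([[np.cos(ar[2]),-np.sin(ar[2])],[np.sin(ar[2]),np.cos(ar[2])]])
print('carton in arch',Rm.T@(ca[:2]-ar[:2]),ca[2]-ar[2])
B=lambda a,b,z:[[x,y,z] for x in a for y in b]
for f,nm in((t,'top'),(s,'side')):
    im=f['image'][:,:,::-1].copy()
    im=cv2.resize(im,None,fx=1.25,fy=1.25,interpolation=cv2.INTER_CUBIC)
    for a,b,z0,z1,p in(((0,12),(-300,110),0,30,ar),((-210,-170),(-22,22),0,168,ar),((-65,65),(-45,45),0,200,ca)):
        P=[[x,y,z] for x in a for y in b for z in (z0,z1)]
        q=proj(f,T(p,P))*1.25
        for i in range(8):
            for j in (1,2,4):
                if not i&j: cv2.line(im,*[tuple(int(round(v)) for v in q[k]) for k in(i,i|j)],(0,255,0),1,cv2.LINE_AA)
    cv2.imwrite(f'pics/ov_{nm}.png',im)
# tops of others (world)
g=lambda uv,z: np.round(unproj(t,[uv],z)[0],3)
for n,uv,z in(('tubnear',(438,166),.091),('tub2',(313,118),.091),('tub1',(249,121),.091),('cup',(188,291),.09)): print(n,g(uv,z))
for uv in((433,231),(512,211),(527,267),(447,288)): print('tray',g(uv,.044))
for uv in((369,117),(401,118),(398,163),(362,158)): print('short',g(uv,.12))
for uv in((347,297),(405,272),(423,305),(372,334)): print('blue',g(uv,.2))
E
python3 fit.py
```

```text
arch [0.64731422 0.18653791 0.01766753] [[-2.3, 0.7], [-1.3, -4.0], [0.4, 0.4], [0.3, -0.1], [0.4, -0.4], [-0.5, 2.1], [-2.5, 2.8], [0.9, 3.9], [3.9, -10.0]]
carton [ 0.50280161 -0.20019031  0.10129873] [[0.6, 0.6], [-0.3, 0.1], [0.5, -0.2], [1.2, -0.5], [-0.3, 0.8], [-0.8, -0.7], [1.1, -1.5], [0.4, -1.7], [-1.2, 0.0]]
carton in arch [-0.15132223 -0.38411481] 0.08363119727660902
tubnear [ 0.632 -0.429  0.091]
tub2 [ 0.783 -0.11   0.091]
tub1 [0.784 0.061 0.091]
cup [0.345 0.218 0.09 ]
tray [ 0.47  -0.409  0.044]
tray [ 0.512 -0.629  0.044]
tray [ 0.361 -0.647  0.044]
tray [ 0.321 -0.429  0.044]
short [ 0.765 -0.255  0.12 ]
short [ 0.759 -0.339  0.12 ]
short [ 0.636 -0.319  0.12 ]
short [ 0.654 -0.229  0.12 ]
blue [ 0.311 -0.163  0.2  ]
blue [ 0.358 -0.294  0.2  ]
blue [ 0.285 -0.327  0.2  ]
blue [ 0.23  -0.212  0.2  ]
```

View pics/ov_top.png

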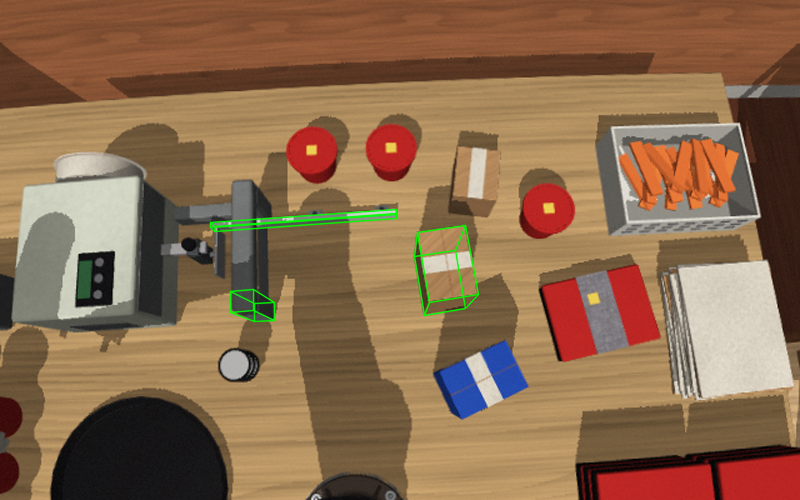

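View pics/ov_side.png

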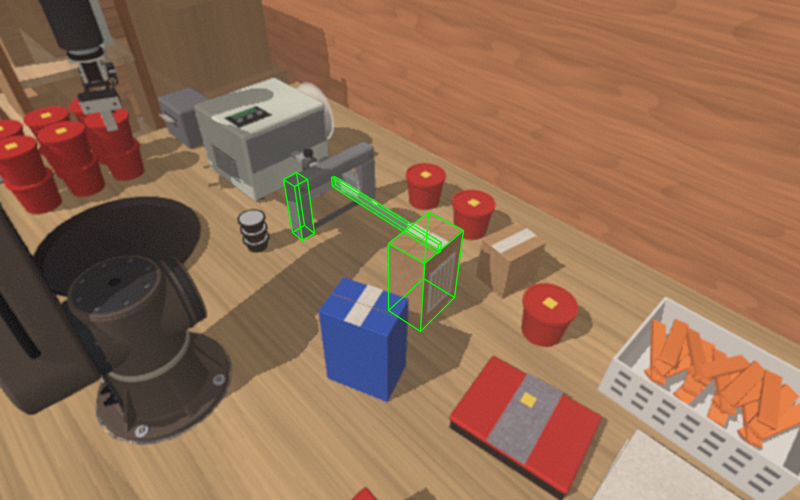

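Run:
```python
from h import *
t=viewer.grab_frame('top')
crop(t,160,160,90,30,8,'pics/f1.png');crop(t,240,155,90,30,8,'pics/f2.png')
im=np.vstack([cv2.imread('pics/f1.png'),cv2.imread('pics/f2.png')]);cv2.imwrite('pics/f.png',im)
```

```text
(no output)
```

View pics/f.png

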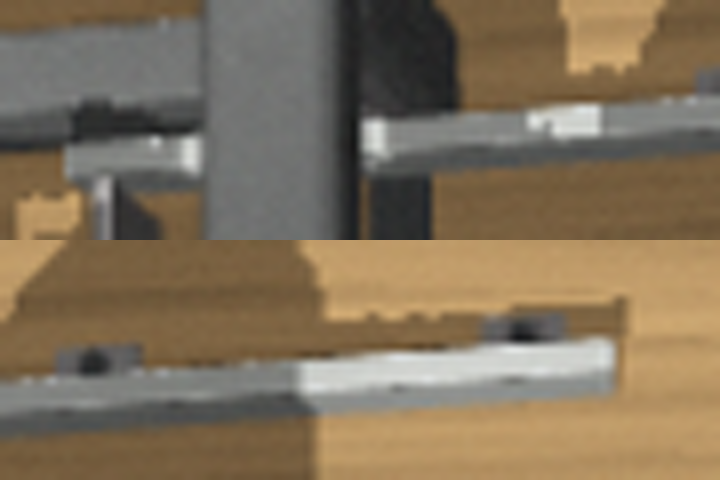

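```bash
cat > fit2.py <<'E'
exec(open('fit.py').read().split('At=(')[0])
def cf(a,o): return (np.array(a,float)+.5)/8-.5+o
# arch pts
tl=[[12,110,30],[12,-300,30],[0,-300,30],[0,-300,0],[0,110,0],[-210,-22,0]]
tp=np.vstack([cf([(66,150)],[160,160]),cf([(610,100),(613,131),(614,150)],[240,155]),cf([(67,183)],[160,160]),ct([(395,503)])])
sl=[[-210,-22,0],[-210,22,0],[-170,-22,0],[-210,-22,130],[-170,-22,130]]
sp=cs([(88,360),(63,332),(122,330),(45,236),(82,250)])
def res(p): return np.r_[(proj(t,T(p,tl))-tp).ravel(),.5*(proj(s,T(p,sl))-sp).ravel()]
r=least_squares(res,[.6,.2,0],loss='soft_l1'); print('arch',r.x,np.round(res(r.x).reshape(-1,2),1).tolist())
E
python3 fit2.py
```

```text
arch [0.64860998 0.18893026 0.01810554] [[-0.6, -1.3], [-0.1, -0.3], [-0.2, -0.0], [-0.2, 0.8], [2.8, 1.7], [-0.4, -0.0], [-0.3, 0.8], [-1.3, 1.1], [0.4, 1.7], [2.7, -0.0], [3.3, -4.5]]
```

```bash
cat > plan.py <<'E'
from h import *
def plan(target, yaw, n, start=None, nd=2):
    """straight line rows from the measured pose; target xyz, yaw; n rows"""
    s=readout.get_state()
    p,y=(s['eef_pos'].copy(),s['ee_rot'][2]) if start is None else start
    p=np.array(p,float)
    rows=[]
    d=(yaw-y+np.pi)%(2*np.pi)-np.pi
    for i in range(n):
        w=(np.array(target)-p)/(n-i)*100
        dt=round(-d/(n-i),3); 
        c,sn=np.cos(y),np.sin(y)
        r=[round(c*w[0]+sn*w[1],nd),round(sn*w[0]-c*w[1],nd),round(-w[2],nd),dt]
        p+=np.array([c*r[0]+sn*r[1],sn*r[0]-c*r[1],-r[2]])/100
        y-=dt; d+=dt; rows.append(r)
    print('; '.join(' '.join(f'{v:g}' for v in r) for r in rows)); return p,y
def st():
    s=readout.get_state(); print('t',round(s['t'],2),'pos',np.round(s['eef_pos'],4),'rot',np.round(s['ee_rot'],3),'F',np.round(s['force'],2),'w',round(s['width'],4),'q6',round(s['q'][5],2))
E
python3 - <<'E'
from plan import *
a=plan([.25,.60,.34],-2.0,3,nd=1)
b=plan([.50,.25,.36],-2.5,7,a,nd=1)
c=plan([.507,-.10,.36],-3.04,6,b,nd=1)
d=plan([.507,-.29,.30],-3.04,4,c,nd=1)
E
```

```text
0.9 -1 -3.8 0.026; 0.8 -1 -3.8 0.026; 0.8 -0.9 -3.7 0.026
3.1 -5.3 -0.3 0.071; 2.7 -5.5 -0.3 0.072; 2.3 -5.7 -0.3 0.071; 1.8 -5.9 -0.3 0.072; 1.4 -6 -0.3 0.071; 1 -6.1 -0.3 0.072; 0.6 -6.1 -0.2 0.071
3.4 -4.7 -0 0.09; 3 -5 -0 0.09; 2.5 -5.3 -0 0.09; 2 -5.5 -0 0.09; 1.5 -5.6 -0 0.09; 0.9 -5.7 -0 0.09
0.5 -4.7 1.5 0; 0.5 -4.8 1.5 0; 0.5 -4.7 1.5 0; 0.5 -4.8 1.5 0
```

>>> {"api": "apply_moves", "payload": {"deltas": "0 0 -4 0; 0 0 -4 0; 0 0 -4 0; 3.1 -5.3 -0.3 0.071; 2.7 -5.5 -0.3 0.072; 2.3 -5.7 -0.3 0.071; 1.8 -5.9 -0.3 0.072; 1.4 -6 -0.3 0.071; 1 -6 -0.3 0.072; 0.6 -6 -0.2 0.071", "gripper": 0}}

```text
t: 2.5
eef_pos: [0.5082, 0.3037, 0.3671]
ee_rot: [3.142, 0.001, -2.424]
force: [0.7, 0.9, -0.1]
width: 0.0436
```

Run:
```python
from plan import *
st()
c=plan([.507,-.10,.36],-3.04,6,nd=1)
d=plan([.512,-.29,.30],-3.04,4,c,nd=1)
```

```text
t 2.5 pos [0.5082 0.3037 0.3671] rot [ 3.142e+00  1.000e-03 -2.424e+00] F [ 0.66  0.93 -0.15] w 0.0436 q6 -0.15
4.4 -5.1 0.1 0.103; 3.9 -5.5 0.1 0.103; 3.3 -5.8 0.1 0.103; 2.7 -6.2 0.1 0.102; 2.1 -6.4 0.2 0.103; 1.4 -6.6 0.1 0.102
0.4 -4.7 1.5 0; 0.3 -4.7 1.5 0; 0.4 -4.8 1.5 0; 0.3 -4.7 1.5 0
```

>>> {"api": "apply_moves", "payload": {"deltas": "3.5 -4.6 0.1 0.088; 3.2 -4.8 0.1 0.088; 2.8 -5.1 0.1 0.088; 2.3 -5.3 0.1 0.088; 1.8 -5.4 0.1 0.088; 1.3 -5.5 0.1 0.088; 0.9 -5.6 0.1 0.088; 0.4 -5 1.5 0; 0.3 -5 1.5 0; 0.3 -4.5 1.5 0"}}

```text
t: 3.75
eef_pos: [0.5309, -0.2429, 0.3143]
ee_rot: [-3.141, 0.001, -3.038]
force: [0.7, -0.1, 0.1]
width: 0.0434
```

Run:
```python
from plan import *
st()
u=np.array([-np.sin(.1013),np.cos(.1013)]); c=np.array([.5028,-.2002])
print('start',c-u*.075,'face',c-u*.045)
d=plan([*(c-u*.085),.165],-3.04,6,nd=2)
```

```text
t 3.75 pos [ 0.5309 -0.2429  0.3143] rot [-3.141e+00  1.000e-03 -3.038e+00] F [ 0.72 -0.1   0.09] w 0.0434 q6 0.2
start [ 0.51038451 -0.27481552] face [ 0.50735071 -0.24496931]
0.4 -0.66 2.49 0; 0.4 -0.66 2.49 0; 0.39 -0.66 2.49 0; 0.4 -0.66 2.49 0.001; 0.39 -0.66 2.49 0; 0.4 -0.66 2.48 0.001
```

>>> {"api": "apply_moves", "payload": {"deltas": "0.8 -2 0 0; 0.8 -2 0 0; 0.8 0 3 0; 0 0 4 0; 0 0 4 0; 0 0 3.9 0; 0 0 0 0"}}

```text
t: 4.62
eef_pos: [0.5094, -0.2828, 0.163]
ee_rot: [3.139, -0.006, -3.038]
force: [0.2, -1.1, 0.8]
width: 0.044
```

Run:
```python
from plan import *
st()
t=viewer.grab_frame('top'); s=viewer.grab_frame('side')
crop(t,300,120,200,180,3,'pics/t1.png'); crop(s,230,110,260,230,3,'pics/s1.png')
```

```text
t 4.62 pos [ 0.5094 -0.2828  0.163 ] rot [ 3.139 -0.006 -3.038] F [ 0.25 -1.13  0.8 ] w 0.044 q6 0.28
```

View pics/t1.png

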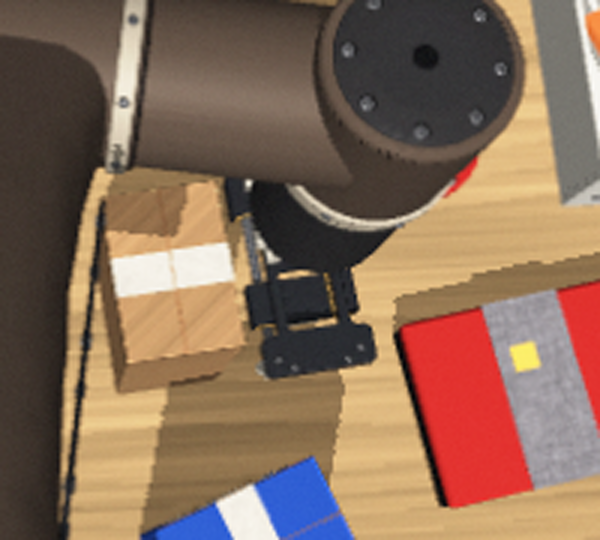

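View pics/s1.png

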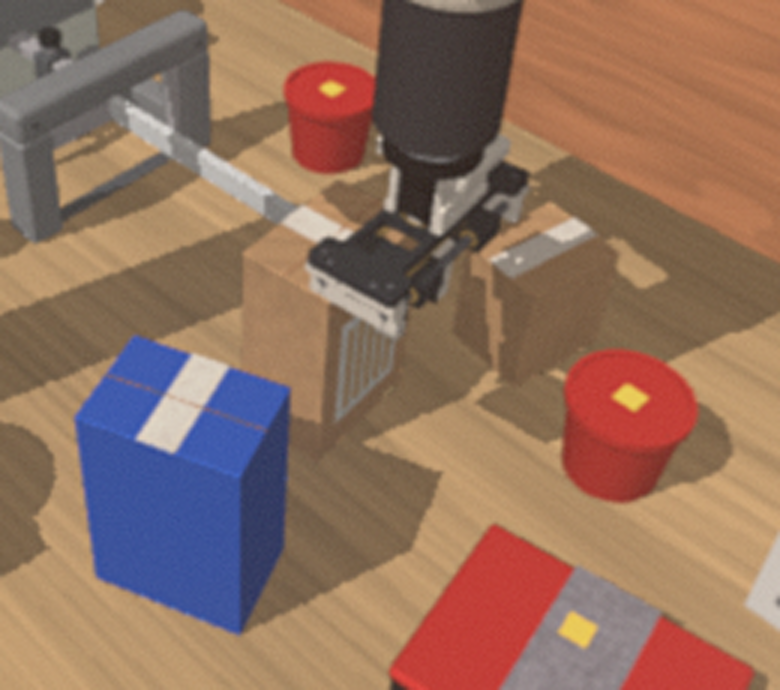

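>>> {"api": "apply_moves", "payload": {"deltas": "0 0.7 -0.3 0; 0 0.7 -0.3 0; 0 0.4 0 0; 0 0.3 0 0; 0 0.3 0 0; 0 0.3 0 0; 0 0.3 0 0; 0 0.3 0 0"}}

```text
t: 5.72
eef_pos: [0.5083, -0.2507, 0.1718]
ee_rot: [-3.141, 0.001, -3.038]
force: [-0.3, -2.5, 1.2]
width: 0.0437
```

>>> {"api": "apply_moves", "payload": {"deltas": "0 0.3 0 0; 0 0.3 0 0; 0 0.3 0 0; 0 0.4 0 0; 0 0.4 0 0; 0 0.4 0 0; 0 0.4 0 0; 0 0.4 0 0"}}

```text
t: 6.72
eef_pos: [0.5049, -0.2213, 0.1715]
ee_rot: [3.141, -0.0, -3.038]
force: [-0.0, -0.5, 0.8]
width: 0.0437
```

Run:
```python
from plan import *
st()
s=viewer.grab_frame('side')
crop(s,230,110,260,200,3,'pics/s2.png')
```

```text
t 6.72 pos [ 0.5049 -0.2213  0.1715] rot [ 3.141 -0.    -3.038] F [-0.05 -0.54  0.79] w 0.0437 q6 0.16
```

View pics/s2.png

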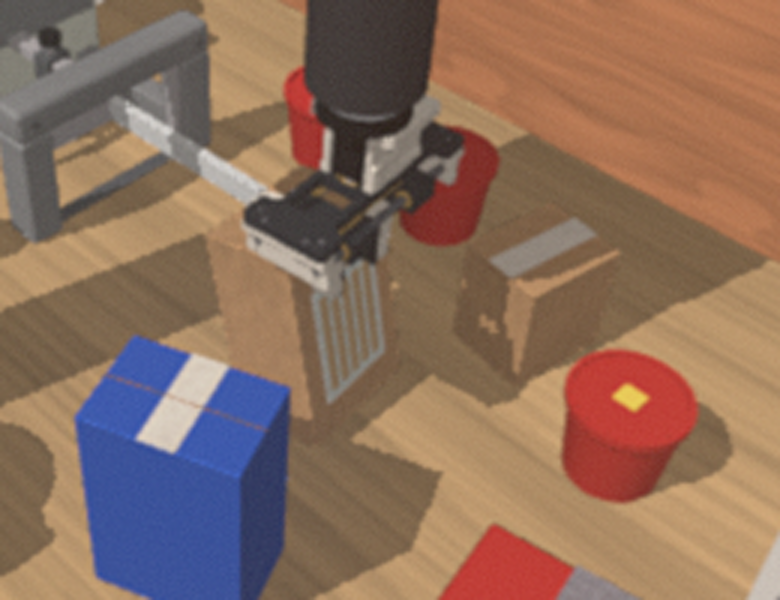

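Carton is leaning about 10° under the fingers; its back edge stays put. Continue.

>>> {"api": "apply_moves", "payload": {"deltas": "0 0.4 0 0; 0 0.4 0 0; 0 0.4 0 0; 0 0.4 0 0; 0 0.4 0 0; 0 0.4 0 0; 0 0.4 0 0; 0 0.4 0 0; 0 0.4 0 0; 0 0 0 0"}}

```text
t: 8.02
eef_pos: [0.5012, -0.1856, 0.1716]
ee_rot: [3.142, 0.0, -3.037]
force: [-0.3, -0.3, 0.3]
width: 0.0438
```

Run:
```python
from plan import *
st()
s=viewer.grab_frame('side')
crop(s,230,110,260,200,3,'pics/s3.png')
```

```text
t 8.03 pos [ 0.5012 -0.1856  0.1716] rot [ 3.142  0.    -3.037] F [-0.32 -0.33  0.3 ] w 0.0438 q6 0.09
```

View pics/s3.png

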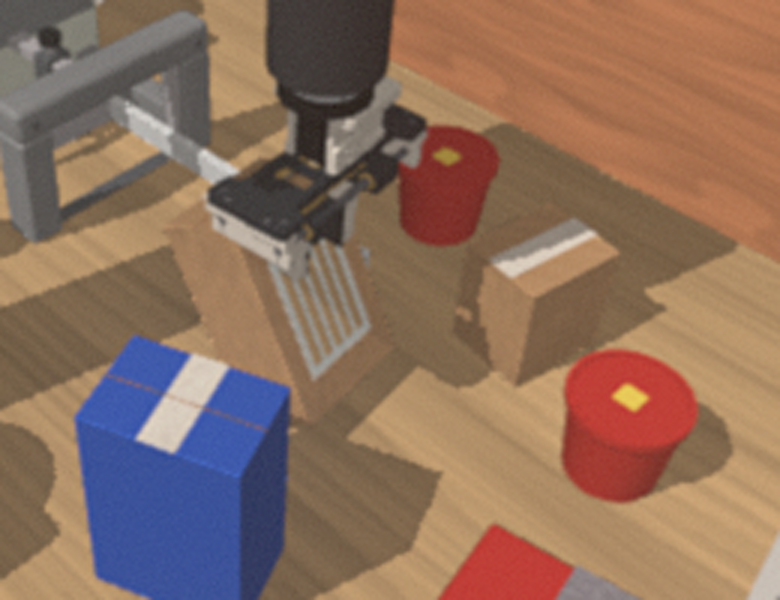

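>>> {"api": "apply_moves", "payload": {"deltas": "0 0.4 0 0; 0 0.4 0 0; 0 0.4 0 0; 0 0 0 0; 0 0 0 0; 0 0 0 0; 0 0 0 0; 0 0 0 0"}}

```text
t: 9.07
eef_pos: [0.5, -0.174, 0.1715]
ee_rot: [-3.142, -0.0, -3.038]
force: [-0.5, -0.2, 0.1]
width: 0.044
```

Run:
```python
from plan import *
st()
s=viewer.grab_frame('side')
crop(s,230,110,260,200,3,'pics/s4.png')
```

```text
t 9.07 pos [ 0.5    -0.174   0.1715] rot [-3.142 -0.    -3.038] F [-0.51 -0.25  0.06] w 0.044 q6 0.07
```

View pics/s4.png

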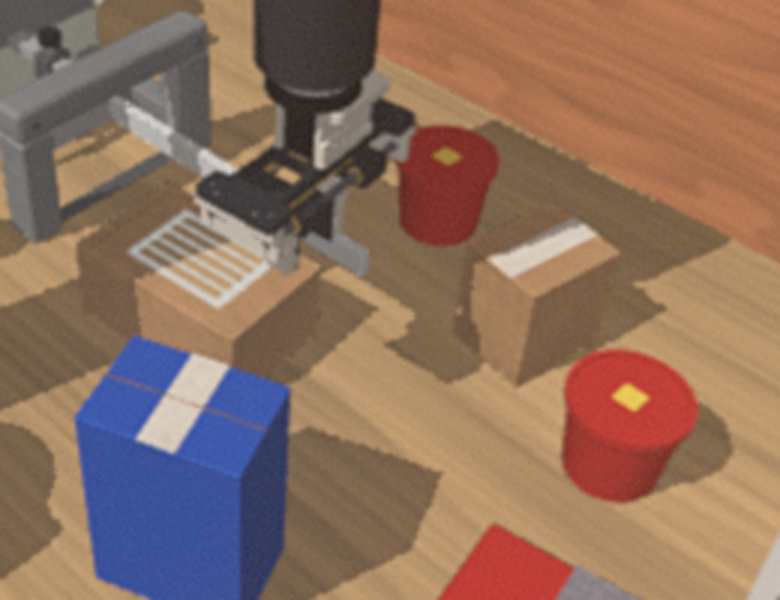

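Run:
```python
from plan import *
st()
a=plan([.49,-.15,.23],-2.8,2,nd=1)
d=plan([.395,-.055,.23],-1.553,8,a,nd=1)
```

```text
t 9.12 pos [ 0.5    -0.174   0.1716] rot [-3.142 -0.    -3.038] F [ 0.18  0.53 -0.47] w 0.0441 q6 0.07
0.4 1.2 -2.9 -0.119; 0.2 1.3 -2.9 -0.119
0.7 1.5 -0 -0.156; 0.5 1.6 -0 -0.156; 0.2 1.7 -0 -0.156; -0 1.7 -0 -0.156; -0.3 1.6 -0 -0.156; -0.6 1.6 -0 -0.156; -0.8 1.5 -0 -0.155; -1 1.3 -0 -0.156
```

>>> {"api": "apply_moves", "payload": {"deltas": "0.4 1.2 -2.9 -0.119; 0.2 1.3 -2.9 -0.119; 0.7 1.5 0 -0.156; 0.5 1.6 0 -0.156; 0.2 1.7 0 -0.156; 0 1.7 0 -0.156; -0.3 1.6 0 -0.156; -0.6 1.6 0 -0.156; -0.8 1.5 0 -0.155; -1 1.3 0 -0.156"}}

```text
t: 10.38
eef_pos: [0.3948, -0.0548, 0.2296]
ee_rot: [-3.141, 0.0, -1.548]
force: [-0.3, 0.0, 1.2]
width: 0.044
```

Run:
```python
from plan import *
st()
t=viewer.grab_frame('top');s=viewer.grab_frame('side')
crop(t,120,120,270,200,2.9,'pics/t5.png'); crop(s,190,90,190,150,4,'pics/s5.png')
```

```text
t 10.38 pos [ 0.3948 -0.0548  0.2296] rot [-3.141  0.    -1.548] F [-0.26  0.02  1.15] w 0.044 q6 1.23
```

View pics/t5.png

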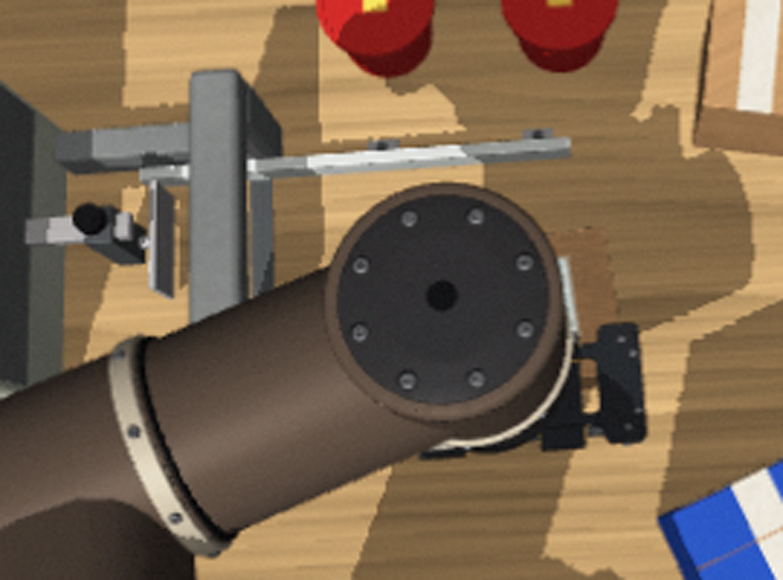

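View pics/s5.png

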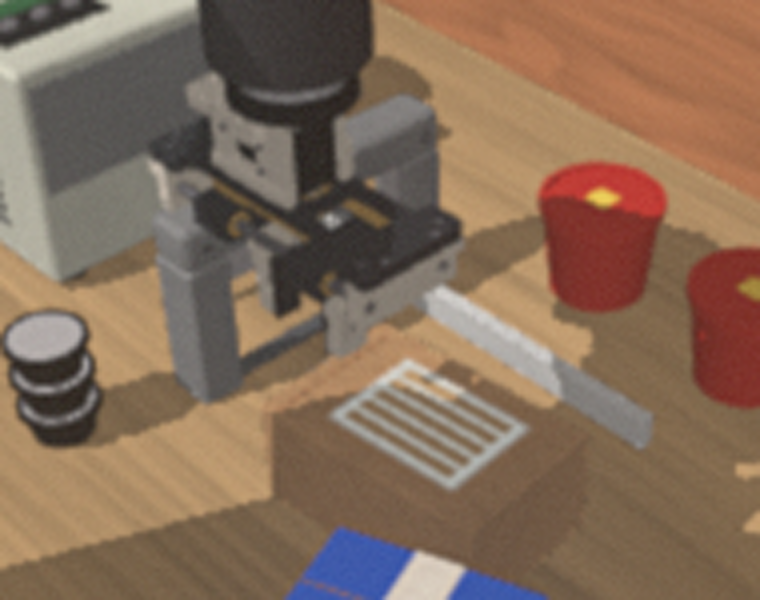

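Run:
```python
from plan import *
s=viewer.grab_frame('side')
uv=(np.array([(474,550),(268,407),(586,432)])+.5)/4-.5+[190,90]
P=unproj(s,uv,.09); print(np.round(P,4)); a,b,c=P
print(np.linalg.norm(b-a),np.linalg.norm(c-a),'yaw',np.arctan2(-(b-a)[0],(b-a)[1]),np.arctan2((c-a)[1],(c-a)[0]),'ctr',(b+c)/2)
```

```text
[[ 0.4258 -0.1626  0.09  ]
 [ 0.4166  0.0433  0.09  ]
 [ 0.563  -0.1335  0.09  ]]
0.20603383332234798 0.14027721841666152 yaw 0.044288233562590436 0.20834289120997862 ctr [ 0.4898319  -0.04512863  0.09      ]
```

>>> {"api": "apply_moves", "payload": {"deltas": "0 0 4.5 0; 0 0 4.5 0; 0 0 4.5 0; 0 0 3 0; 0 0 2 0; 0 0 0 0; 0 0 0 0", "gripper": -1}}

```text
t: 11.4
eef_pos: [0.3959, -0.0552, 0.0451]
ee_rot: [-3.141, -0.0, -1.554]
force: [0.6, 0.4, 0.1]
width: 0.0877
```

Run:
```python
from plan import *
st()
s=viewer.grab_frame('side')
crop(s,190,90,190,150,4,'pics/s6.png')
```

```text
t 11.4 pos [ 0.3959 -0.0552  0.0451] rot [-3.141 -0.    -1.554] F [0.62 0.43 0.1 ] w 0.0877 q6 1.23
```

View pics/s6.png

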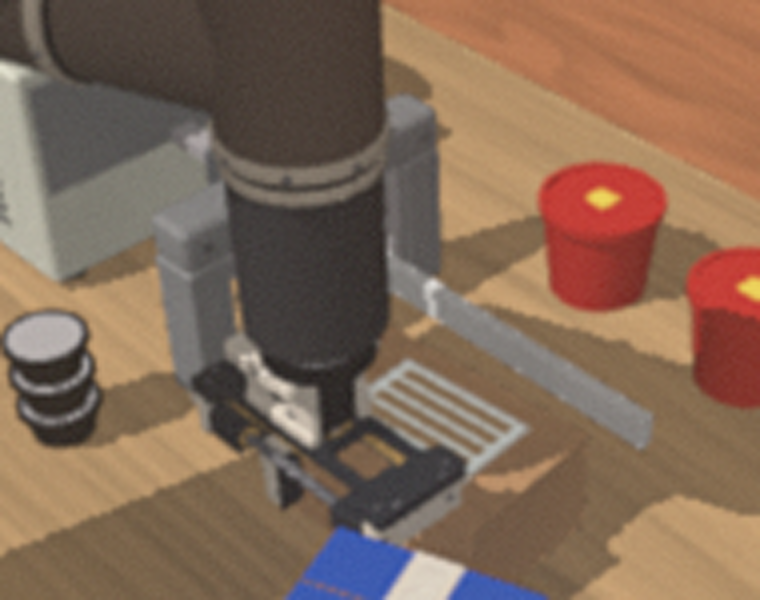

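>>> {"api": "apply_moves", "payload": {"deltas": "0 -0.5 0 0; 0 -0.4 0 0; 0 -0.3 0 0; 0 -0.3 0 0; 0 -0.3 0 0; 0 -0.3 0 0; 0 -0.3 0 0; 0 -0.4 0 0; 0 -0.4 0 0; 0 -0.4 0 0"}}

```text
t: 12.7
eef_pos: [0.4314, -0.0545, 0.0445]
ee_rot: [3.141, -0.0, -1.553]
force: [-4.4, -0.2, 1.2]
width: 0.0879
```

>>> {"api": "apply_moves", "payload": {"deltas": "0 -0.4 0 0; 0 -0.4 0 0; 0 -0.4 0 0; 0 -0.4 0 0; 0 -0.4 0 0; 0 -0.4 0 0; 0 -0.4 0 0; 0 -0.4 0 0"}}

```text
t: 13.7
eef_pos: [0.4635, -0.0539, 0.0445]
ee_rot: [-3.142, -0.0, -1.552]
force: [-1.2, 0.2, -1.0]
width: 0.0878
```

Run:
```python
from plan import *
st()
s=viewer.grab_frame('side');t=viewer.grab_frame('top')
crop(s,190,90,190,150,4,'pics/s7.png'); crop(t,180,140,210,150,3.6,'pics/t7.png')
```

```text
t 13.7 pos [ 0.4635 -0.0539  0.0445] rot [-3.142 -0.    -1.552] F [-1.19  0.17 -0.96] w 0.0878 q6 1.28
```

View pics/s7.png

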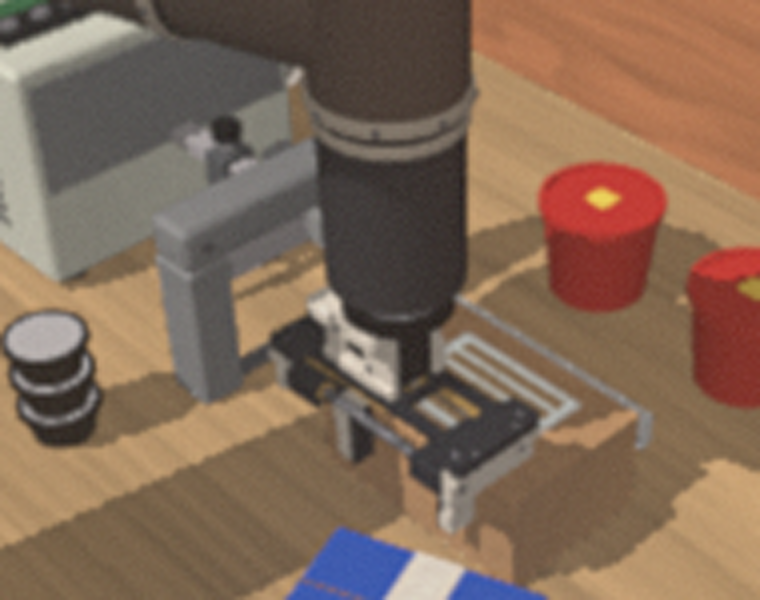

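View pics/t7.png

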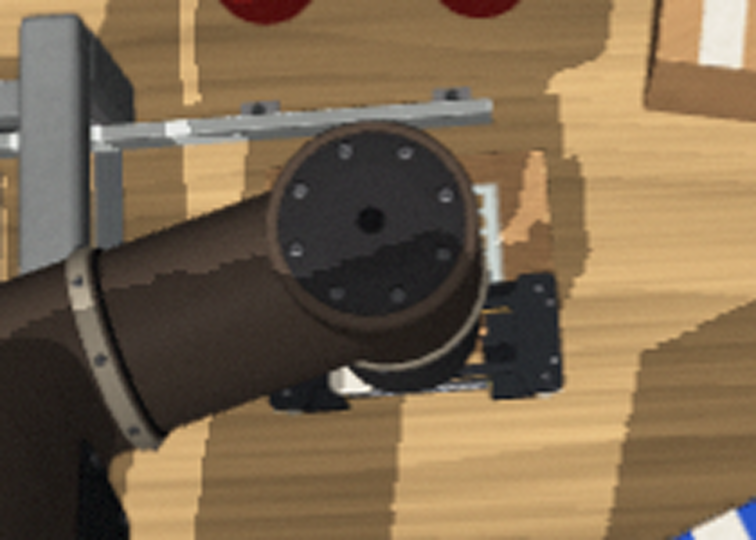

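>>> {"api": "apply_moves", "payload": {"deltas": "0 -0.4 0 0; 0 -0.4 0 0; 0 -0.4 0 0; 0 -0.4 0 0; 0 -0.4 0 0; 0 -0.4 0 0; 0 -0.4 0 0; 0 -0.4 0 0; 0 -0.3 0 0; 0 -0.2 0 0"}}

```text
t: 15.05
eef_pos: [0.5004, -0.0532, 0.0445]
ee_rot: [3.142, -0.0, -1.553]
force: [-4.7, -0.2, 2.9]
width: 0.0873
```

>>> {"api": "apply_moves", "payload": {"deltas": "0 -0.2 0 0; 0 -0.2 0 0; 0 -0.2 0 0"}}

```text
t: 15.42
eef_pos: [0.5064, -0.0531, 0.0445]
ee_rot: [-3.141, 0.0, -1.553]
force: [-5.0, 0.0, 2.2]
width: 0.0874
```

>>> {"api": "apply_moves", "payload": {"deltas": "0 -0.2 0 0; 0 -0.1 0 0"}}

```text
t: 15.68
eef_pos: [0.5094, -0.053, 0.0445]
ee_rot: [-3.142, 0.0, -1.553]
force: [-4.0, 0.6, 2.2]
width: 0.0877
```

>>> {"api": "apply_moves", "payload": {"deltas": "0 -0.1 0 0; 0 -0.1 0 0"}}

```text
t: 15.92
eef_pos: [0.5113, -0.053, 0.0445]
ee_rot: [-3.142, 0.0, -1.553]
force: [-3.2, -0.3, 1.4]
width: 0.0879
```

>>> {"api": "apply_moves", "payload": {"deltas": "0 -0.1 0 0; 0 -0.1 0 0"}}

```text
t: 16.18
eef_pos: [0.5126, -0.053, 0.0445]
ee_rot: [3.14, -0.0, -1.552]
force: [-8.7, 1.6, 6.3]
width: 0.0875
```

Run:
```python
from plan import *
st()
s=viewer.grab_frame('side');t=viewer.grab_frame('top')
crop(s,230,110,160,120,4.8,'pics/s8.png'); crop(t,180,140,210,150,3.6,'pics/t8.png')
```

```text
t 16.18 pos [ 0.5126 -0.053   0.0445] rot [ 3.14  -0.    -1.552] F [-8.65  1.56  6.32] w 0.0875 q6 1.31
```

View pics/s8.png

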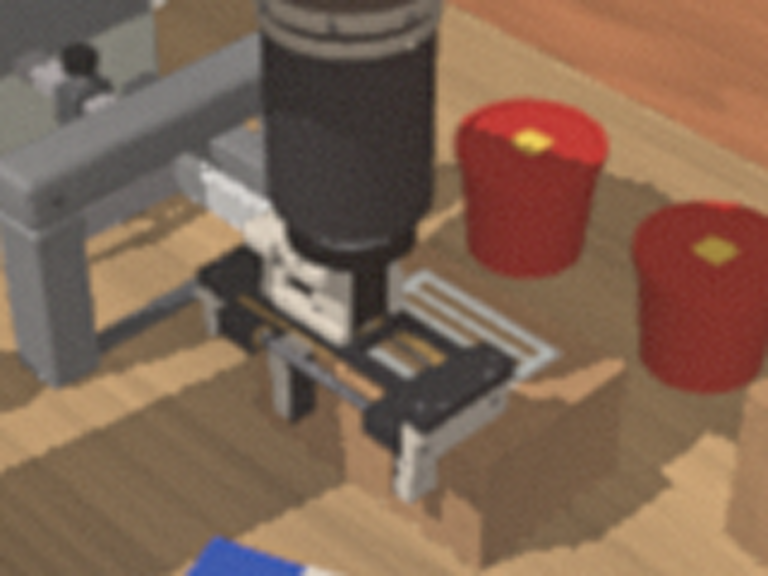

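View pics/t8.png

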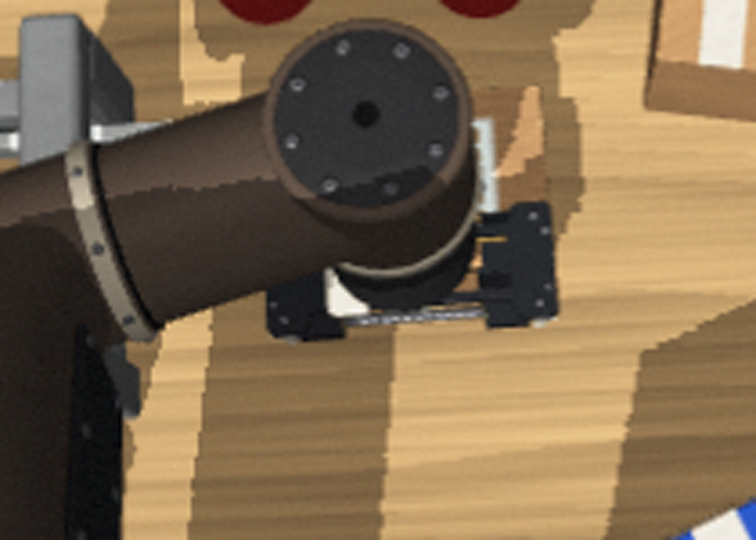

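>>> {"api": "apply_moves", "payload": {"deltas": "0 -0.05 0 0; 0 0 0 0"}}

```text
t: 16.52
eef_pos: [0.5126, -0.0531, 0.0445]
ee_rot: [3.14, -0.0, -1.552]
force: [-7.6, 1.1, 5.4]
width: 0.0879
```

Run:
```python
from plan import *
st(); print(readout.get_state()['moment'])
```

```text
t 16.52 pos [ 0.5126 -0.0531  0.0445] rot [ 3.14  -0.    -1.552] F [-7.64  1.09  5.38] w 0.0879 q6 1.31
[0.46127016 2.5968326  0.35660907]
```

>>> {"api": "apply_moves", "payload": {"deltas": "0 -0.1 0 0; 0 0 0 0"}}

```text
t: 16.77
eef_pos: [0.5126, -0.0532, 0.0443]
ee_rot: [3.138, -0.0, -1.552]
force: [-10.5, 1.2, 8.0]
width: 0.0881
```

>>> {"api": "apply_moves", "payload": {"deltas": "0 0.3 0 0; 0 1.5 0 0; 0 2 0 0; 0 0 -5 0; 0 0 -6 0; 0 0 -6 0; 0 4 0 0; 0 0 0 0"}}

```text
t: 17.77
eef_pos: [0.4348, -0.0543, 0.2155]
ee_rot: [-3.139, 0.002, -1.553]
force: [-0.2, -0.1, -0.3]
width: 0.0874
```

Run:
```python
from plan import *
st()
s=viewer.grab_frame('side');t=viewer.grab_frame('top')
crop(s,230,110,160,120,4.8,'pics/s9.png'); crop(t,180,140,210,150,3.6,'pics/t9.png')
```

```text
t 17.77 pos [ 0.4348 -0.0543  0.2155] rot [-3.139e+00  2.000e-03 -1.553e+00] F [-0.15 -0.12 -0.32] w 0.0874 q6 1.26
```

View pics/s9.png

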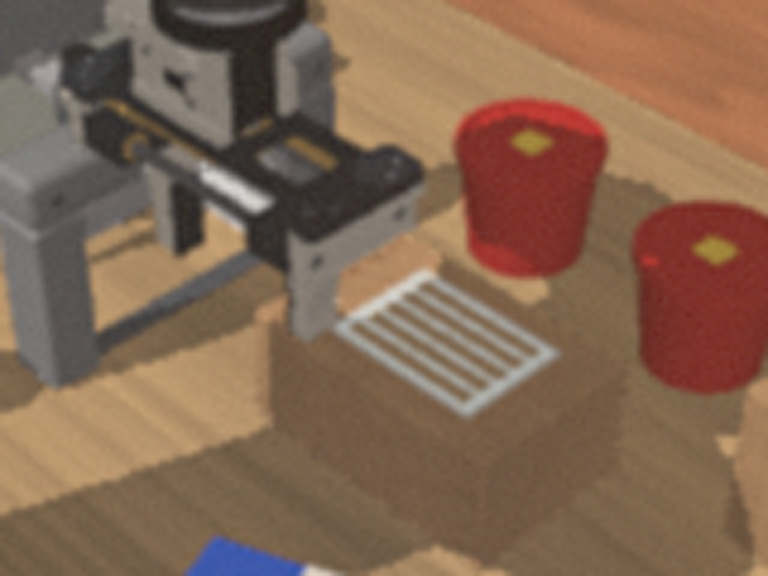

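View pics/t9.png

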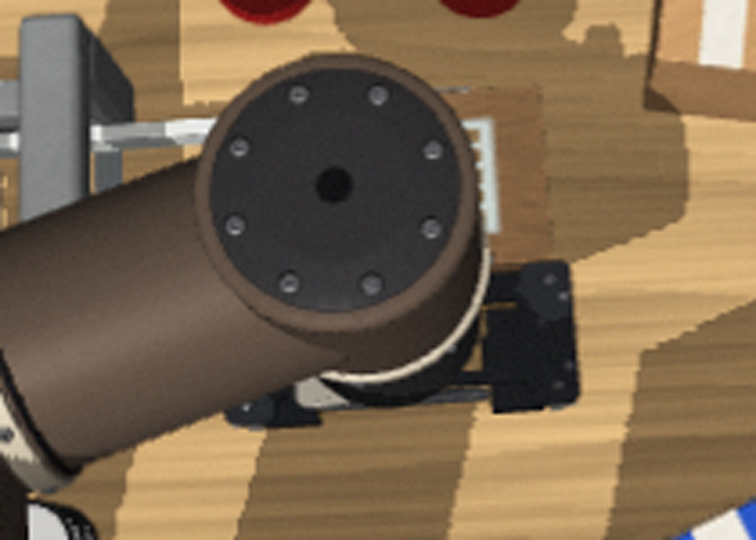

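Run:
```python
from plan import *
s=viewer.grab_frame('side');t=viewer.grab_frame('top')
print(unproj(t,(np.array([(543,85),(553,262)])+.5)/3.6-.5+[180,140],.09))
print(unproj(s,(np.array([(487,468),(625,370),(258,312)])+.5)/4.8-.5+[230,110],.09))
a=plan([.45,-.12,.22],-2.0,3,nd=1)
b=plan([.585,-.24,.22],-3.123,7,a,nd=1)
```

```text
[[ 0.65398922 -0.14927834  0.09      ]
 [ 0.52336722 -0.14881994  0.09      ]]
[[ 0.52434971 -0.15091683  0.09      ]
 [ 0.64832357 -0.14850757  0.09      ]
 [ 0.52287133  0.04883824  0.09      ]]
2.2 -0.4 -0.2 0.149; 2.1 -0.7 -0.2 0.149; 2 -1 -0.2 0.15
0.8 -2.5 0 0.16; 0.3 -2.6 0 0.16; -0.1 -2.6 0 0.161; -0.5 -2.5 0 0.16; -0.8 -2.4 0 0.161; -1.2 -2.3 0 0.16; -1.6 -2 0 0.161
```

Run:
```python
from plan import *
t=viewer.grab_frame('top')
c=lambda a:(np.array([a])+.5)/4-.5+[120,130]
for a,z in(((212,355),.073),((240,371),.017)):
    P=unproj(t,c(a),z)[0]; d=P[:2]-[.6486,.1889]; th=.0185
    print(P,'arch',np.cos(th)*d[0]+np.sin(th)*d[1],-np.sin(th)*d[0]+np.cos(th)*d[1])
a=plan([.45,-.12,.23],-2.0,3,nd=1)
b=plan([.591,-.2,.23],-3.123,7,a,nd=1)
```

```text
[0.53221471 0.26579221 0.073     ] arch -0.1149429532175234 0.07903206060912431
[0.53221446 0.26525997 0.017     ] arch -0.11495304863923005 0.0784999162739491
2.2 -0.4 -0.5 0.149; 2.1 -0.7 -0.5 0.149; 2 -1 -0.6 0.149
0.2 -2.3 0 0.16; -0.2 -2.3 0 0.161; -0.5 -2.3 0 0.16; -0.9 -2.1 0 0.161; -1.2 -2 0 0.16; -1.5 -1.7 0 0.161; -1.8 -1.5 0 0.16
```

>>> {"api": "apply_moves", "payload": {"deltas": "2.2 -0.4 -0.5 0.149; 2.1 -0.7 -0.5 0.149; 2 -1 -0.6 0.149; 0.2 -2.3 0 0.16; -0.2 -2.3 0 0.161; -0.5 -2.3 0 0.16; -0.9 -2.1 0 0.161; -1.2 -2 0 0.16; -1.5 -1.7 0 0.161; -1.8 -1.5 0 0.16", "gripper": -0.4}}

```text
t: 19.27
eef_pos: [0.5913, -0.2005, 0.2292]
ee_rot: [-3.142, -0.002, -3.128]
force: [-0.4, 0.3, -0.2]
width: 0.0612
```

>>> {"api": "apply_moves", "payload": {"deltas": "0 0 0 0; 0 0 0 0"}}

```text
t: 19.52
eef_pos: [0.5901, -0.2, 0.2295]
ee_rot: [3.141, -0.002, -3.121]
force: [-0.8, 0.6, 0.1]
width: 0.0613
```

Run:
```python
from plan import *
st()
s=viewer.grab_frame('side');t=viewer.grab_frame('top')
crop(s,230,90,200,150,4,'pics/s10.png'); crop(t,180,120,230,170,3.4,'pics/t10.png')
plan([.5905,-.1765,.056],-3.123,5,nd=2)
```

```text
t 19.52 pos [ 0.5901 -0.2     0.2295] rot [ 3.141e+00 -2.000e-03 -3.121e+00] F [-0.77  0.58  0.08] w 0.0613 q6 0.03
-0.02 0.46 3.49 0; -0.02 0.47 3.49 0; -0.02 0.46 3.48 0.001; -0.02 0.47 3.49 0; -0.02 0.46 3.48 0.001
```

View pics/t10.png

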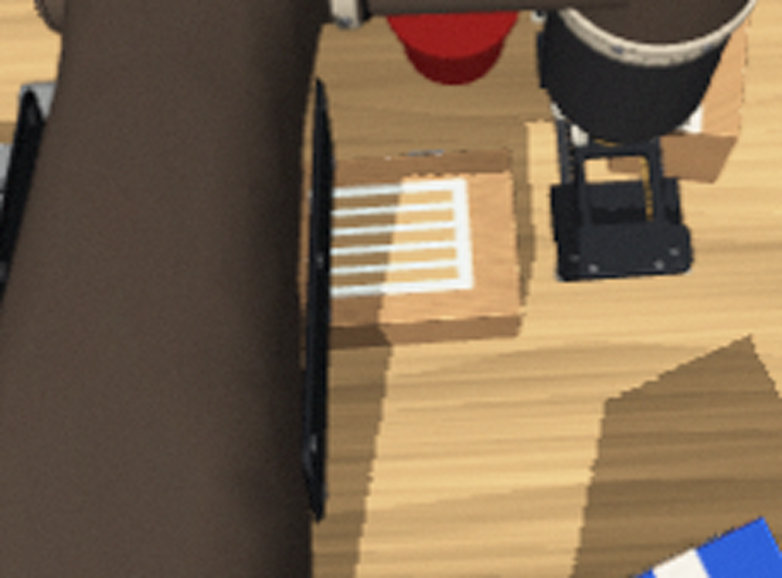

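View pics/s10.png

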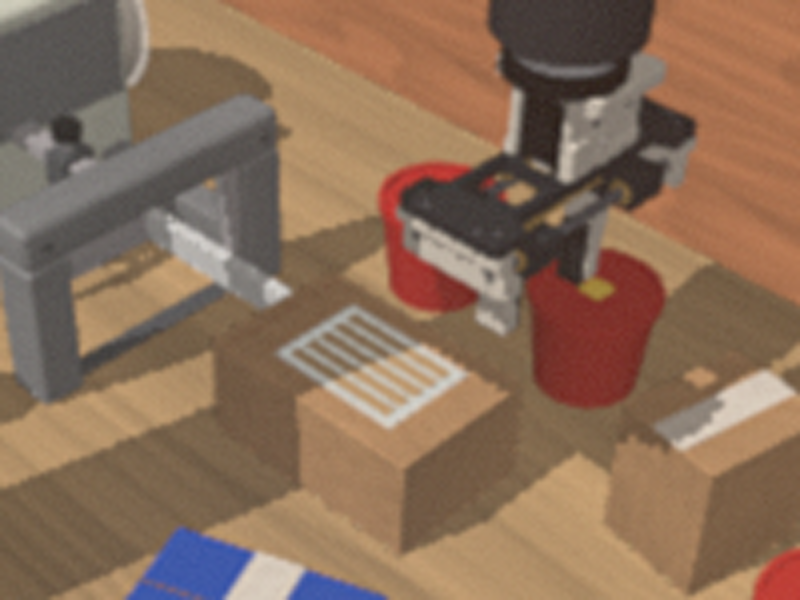

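>>> {"api": "apply_moves", "payload": {"deltas": "0 1.2 0 0; 0 1.1 1 0.002; 0 0 4 0; 0 0 5 0; 0 0 4 0; 0 0 3 0; 0 0 0 0; 0 0 0 0"}}

```text
t: 20.62
eef_pos: [0.5906, -0.1766, 0.0617]
ee_rot: [-3.141, 0.001, -3.124]
force: [0.1, -0.6, 0.0]
width: 0.0612
```

Run:
```python
from plan import *
st()
s=viewer.grab_frame('side')
crop(s,230,90,200,150,4,'pics/s11.png')
```

```text
t 20.62 pos [ 0.5906 -0.1766  0.0617] rot [-3.141e+00  1.000e-03 -3.124e+00] F [ 0.08 -0.56  0.01] w 0.0612 q6 -0.01
```

View pics/s11.png

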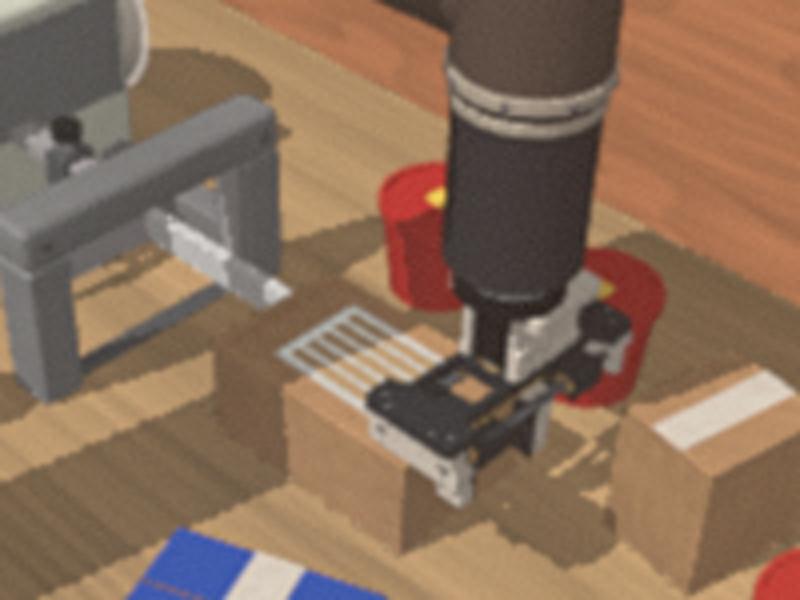

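>>> {"api": "apply_moves", "payload": {"deltas": "0 0.8 0 0; 0 0 0.9 0; 0 0 0.4 0; 0 0.2 0 0; 0 0.3 0 0; 0 0.3 0 0; 0 0.3 0 0; 0 0.3 0 0; 0 0.3 0 0; 0 0.3 0 0"}}

```text
t: 21.92
eef_pos: [0.5893, -0.1489, 0.0477]
ee_rot: [-3.141, -0.0, -3.125]
force: [-0.8, -4.6, 1.7]
width: 0.0616
```

>>> {"api": "apply_moves", "payload": {"deltas": "0 0.4 0 0; 0 0.4 0 0; 0 0.4 0 0; 0 0.4 0 0; 0 0.4 0 0; 0 0.4 0 0; 0 0.4 0 0; 0 0.4 0 0; 0 0.4 0 0; 0 0.4 0 0"}}

```text
t: 23.18
eef_pos: [0.5886, -0.1088, 0.0476]
ee_rot: [-3.141, -0.0, -3.124]
force: [-1.7, -5.5, 3.2]
width: 0.0613
```

Run:
```python
from plan import *
st()
s=viewer.grab_frame('side'); t=viewer.grab_frame('top')
crop(s,230,90,200,150,4,'pics/s12.png'); crop(t,180,120,230,170,3.4,'pics/t12.png')
```

```text
t 23.18 pos [ 0.5886 -0.1088  0.0476] rot [-3.141 -0.    -3.124] F [-1.69 -5.51  3.25] w 0.0613 q6 -0.13
```

View pics/s12.png

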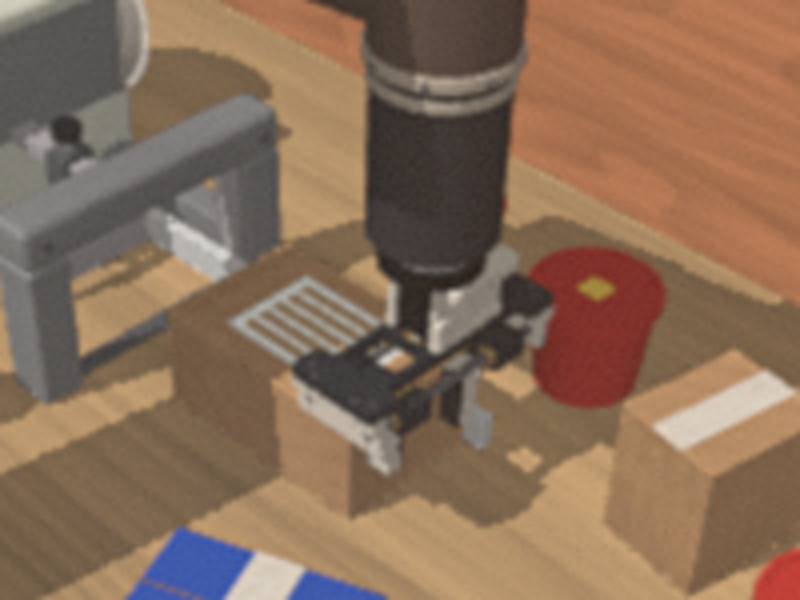

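View pics/t12.png

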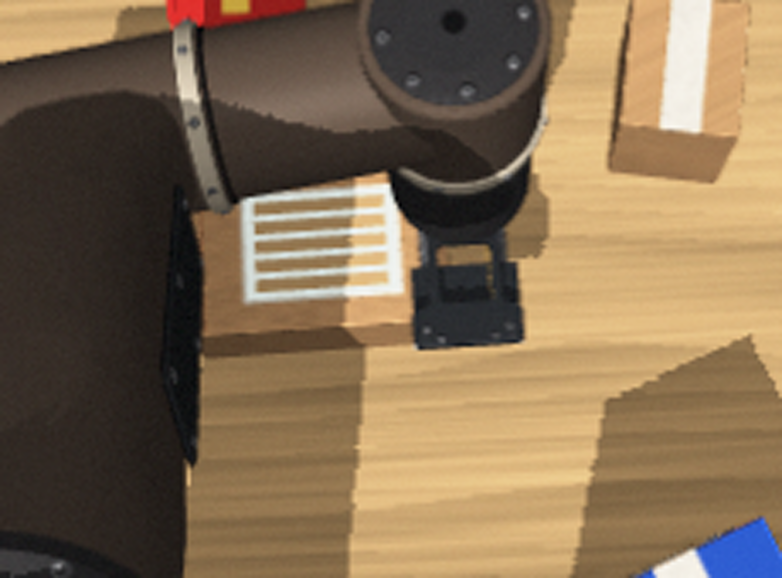

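>>> {"api": "apply_moves", "payload": {"deltas": "0 0.5 0 0; -0.01 0.5 0 0; 0 0.5 0 0; -0.01 0.5 0 0; 0 0.5 0 0; -0.01 0.5 0 0; 0 0.5 0 0; -0.01 0.5 0 0; 0 0.5 0 0; -0.01 0.5 0 0"}}

```text
t: 24.52
eef_pos: [0.5881, -0.0587, 0.0475]
ee_rot: [-3.141, -0.0, -3.125]
force: [-2.4, -4.8, 1.8]
width: 0.0615
```

>>> {"api": "apply_moves", "payload": {"deltas": "0 0.5 0 0; -0.01 0.5 0 0; 0 0.5 0 0; -0.01 0.5 0 0; 0 0.5 0 0; -0.01 0.5 0 0; 0 0.5 0 0; -0.01 0.5 0 0; 0 0.5 0 0; -0.01 0.5 0 0"}}

```text
t: 25.78
eef_pos: [0.587, -0.0092, 0.0474]
ee_rot: [-3.141, -0.002, -3.125]
force: [-3.3, -6.1, 3.6]
width: 0.0614
```

Run:
```python
from plan import *
st()
s=viewer.grab_frame('side'); t=viewer.grab_frame('top')
crop(s,220,80,160,120,4.8,'pics/s13.png'); crop(t,120,120,230,170,3.4,'pics/t13.png')
```

```text
t 25.77 pos [ 0.587  -0.0092  0.0474] rot [-3.141e+00 -2.000e-03 -3.125e+00] F [-3.26 -6.09  3.6 ] w 0.0614 q6 -0.3
```

View pics/s13.png

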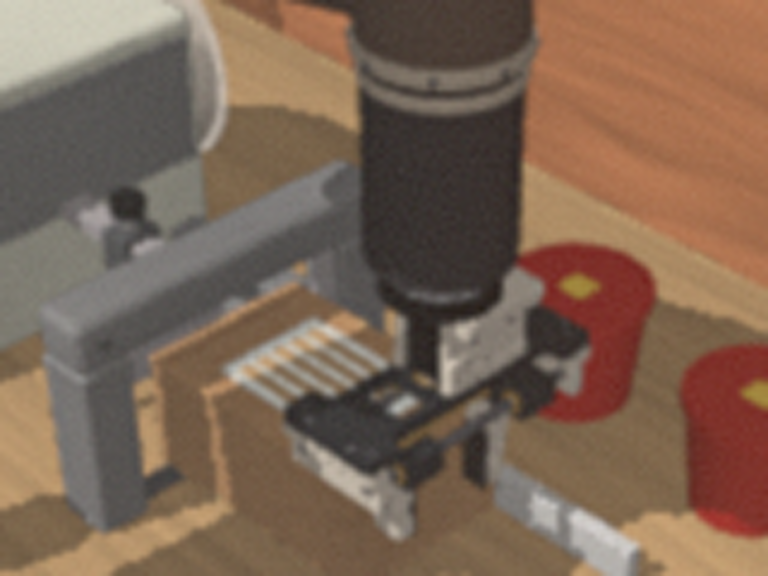

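View pics/t13.png

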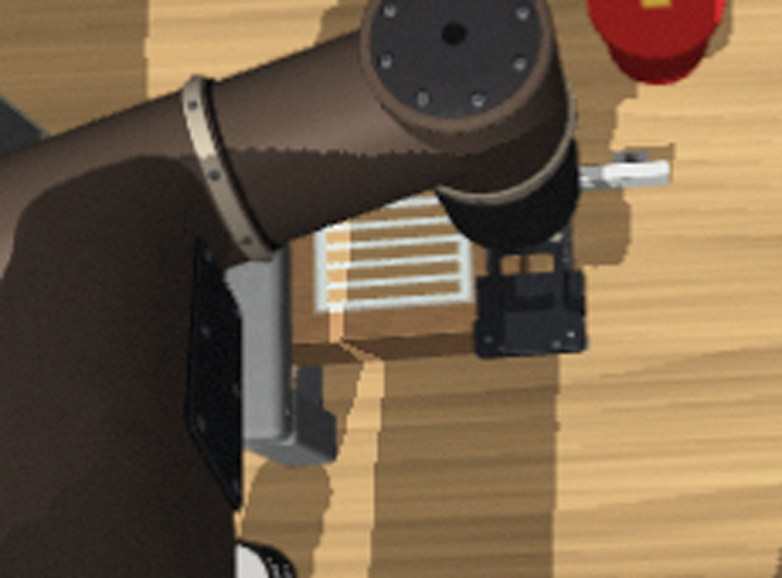

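>>> {"api": "apply_moves", "payload": {"deltas": "0 0.5 0 0; 0 0.5 0 0; 0 0.5 0 0; 0 0.5 0 0; 0 0.5 0 0; 0 0.5 0 0; 0 0.5 0 0; 0 0.5 0 0; 0 0.4 0 0; 0 0.3 0 0"}}

```text
t: 27.12
eef_pos: [0.5863, 0.0378, 0.0473]
ee_rot: [-3.141, -0.002, -3.125]
force: [-3.1, -6.0, 2.6]
width: 0.0612
```

>>> {"api": "apply_moves", "payload": {"deltas": "0 0.2 0 0; 0 0.2 0 0; 0 0.2 0 0"}}

```text
t: 27.5
eef_pos: [0.5861, 0.0436, 0.0473]
ee_rot: [-3.141, -0.002, -3.125]
force: [-2.4, -5.3, 2.7]
width: 0.0612
```

Run:
```python
from plan import *
st()
s=viewer.grab_frame('side'); t=viewer.grab_frame('top')
crop(s,220,80,160,120,4.8,'pics/s14.png'); crop(t,120,120,230,170,3.4,'pics/t14.png')
```

```text
t 27.5 pos [0.5861 0.0436 0.0473] rot [-3.141e+00 -2.000e-03 -3.125e+00] F [-2.36 -5.28  2.75] w 0.0612 q6 -0.39
```

View pics/s14.png

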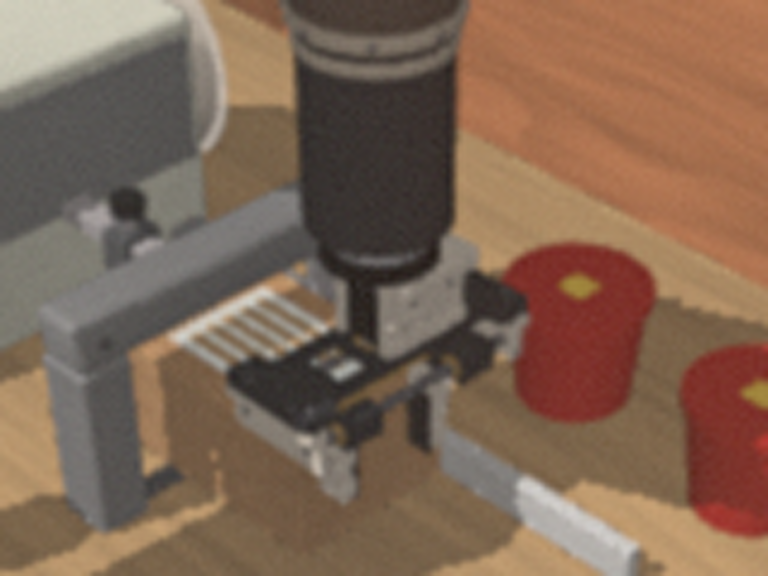

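View pics/t14.png

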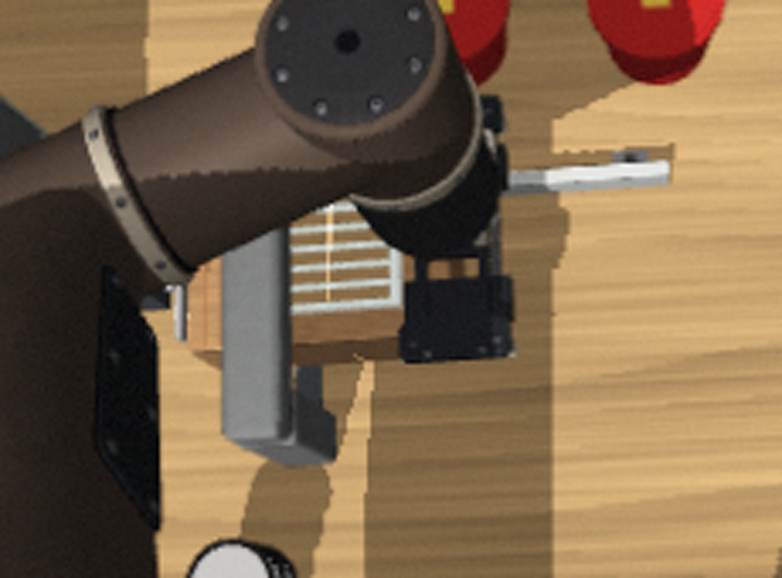

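>>> {"api": "apply_moves", "payload": {"deltas": "0 0.2 0 0; 0 0.2 0 0; 0 0.2 0 0; 0 0.2 0 0"}}

```text
t: 28.1
eef_pos: [0.5861, 0.0517, 0.0473]
ee_rot: [-3.141, -0.002, -3.125]
force: [-3.5, -5.6, 1.6]
width: 0.0615
```

>>> {"api": "apply_moves", "payload": {"deltas": "0 0.1 0 0; 0 0.1 0 0; 0 0.1 0 0"}}

```text
t: 28.48
eef_pos: [0.586, 0.0543, 0.0473]
ee_rot: [-3.141, -0.002, -3.125]
force: [-1.2, -8.9, 1.8]
width: 0.0612
```

>>> {"api": "apply_moves", "payload": {"deltas": "0 0.1 0 0; 0 0.1 0 0"}}

```text
t: 28.72
eef_pos: [0.5858, 0.0559, 0.0472]
ee_rot: [-3.14, -0.002, -3.125]
force: [-2.4, -10.3, 2.1]
width: 0.0615
```

>>> {"api": "apply_moves", "payload": {"deltas": "0 0.1 0 0; 0 0.1 0 0; 0 0.1 0 0"}}

```text
t: 29.1
eef_pos: [0.5856, 0.0584, 0.0472]
ee_rot: [-3.139, -0.003, -3.124]
force: [-1.3, -13.6, 2.4]
width: 0.0613
```

>>> {"api": "apply_moves", "payload": {"deltas": "0 0.1 0 0; 0 0 0 0; 0 0 0 0"}}

```text
t: 29.48
eef_pos: [0.5855, 0.0592, 0.0472]
ee_rot: [-3.139, -0.003, -3.125]
force: [-1.6, -12.5, 2.3]
width: 0.0611
```

>>> {"api": "apply_moves", "payload": {"deltas": "0 0.1 0 0; 0 0 0 0; 0 0 0 0; 0 0 0 0; 0 0 0 0"}}

```text
t: 30.1
eef_pos: [0.5855, 0.06, 0.0472]
ee_rot: [-3.139, -0.003, -3.125]
force: [-1.4, -13.2, 2.2]
width: 0.0615
```

Run:
```python
from plan import *
st()
s=viewer.grab_frame('side'); t=viewer.grab_frame('top')
crop(s,220,80,160,120,4.8,'pics/s15.png'); crop(t,120,140,130,95,6,'pics/t15.png')
```

```text
t 30.1 pos [0.5855 0.06   0.0472] rot [-3.139e+00 -3.000e-03 -3.125e+00] F [ -1.36 -13.22   2.22] w 0.0615 q6 -0.42
```

View pics/s15.png

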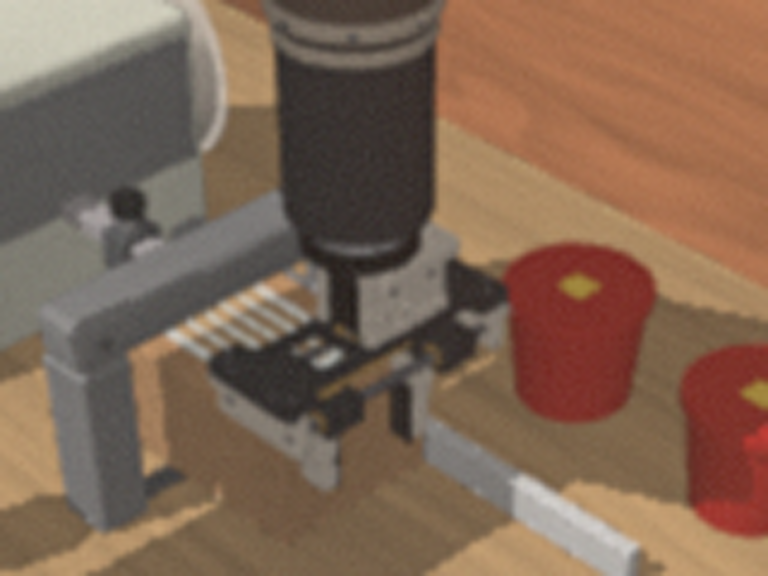

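View pics/t15.png

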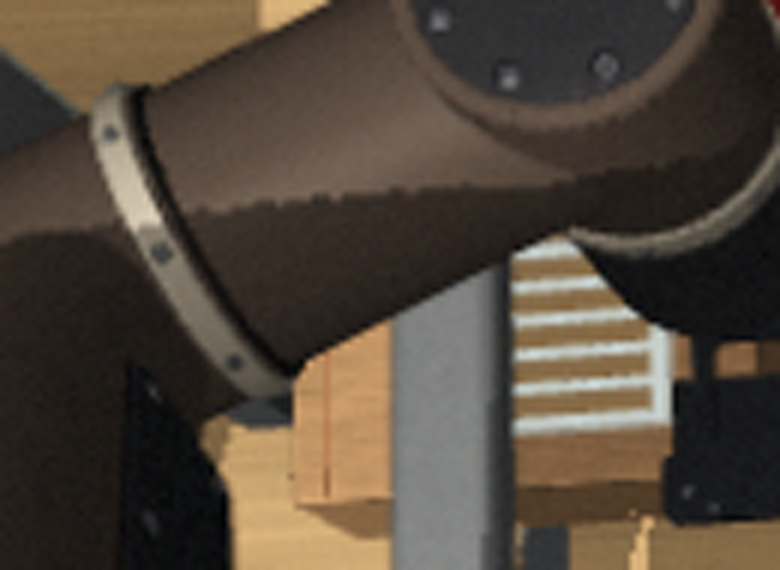

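```bash
cat > edge.py <<'E'
from plan import *
import sys
def arch(P):
    th=.0185; d=P[:,:2]-[.6486,.1889]
    return np.c_[np.cos(th)*d[:,0]+np.sin(th)*d[:,1],-np.sin(th)*d[:,0]+np.cos(th)*d[:,1]]
E
python3 - <<'E'
from edge import *
t=viewer.grab_frame('top')
P=unproj(t,(np.array([(295,500),(390,496),(515,487),(664,480)])+.5)/6-.5+[120,140],.09)
print(P,arch(P))
E
```

```text
[[0.51727019 0.26972308 0.09      ]
 [0.51701318 0.22882508 0.09      ]
 [0.51826824 0.1753645  0.09      ]
 [0.51813855 0.11200921 0.09      ]] [[-0.12981219  0.08323871]
 [-0.13082573  0.04235247]
 [-0.13055985 -0.01112218]
 [-0.13186153 -0.07446423]]
```

>>> {"api": "apply_moves", "payload": {"deltas": "0 0.1 0 0; 0 0 0 0; 0 0 0 0; 0 0 0 0"}}

```text
t: 30.75
eef_pos: [0.5854, 0.0608, 0.0472]
ee_rot: [-3.139, -0.003, -3.125]
force: [-2.1, -13.9, 2.9]
width: 0.0611
```

>>> {"api": "apply_moves", "payload": {"deltas": "0 -0.2 0 0; 0 -0.2 0 0; 0 -0.3 0 0; 0 -0.4 0 0; 0 -0.6 0 0; 0 -1 0 0; 0 -1.5 0 0; 0 -1 -3 0; 0 0 -5 0; 0 0 -6 0"}}

```text
t: 32.0
eef_pos: [0.5868, 0.0097, 0.1882]
ee_rot: [-3.141, -0.002, -3.126]
force: [1.5, 1.3, 0.5]
width: 0.0612
```

Run:
```python
from plan import *
st()
plan([.5,-.25,.33],-3.0,6,nd=1)
```

```text
t 32.0 pos [0.5868 0.0097 0.1882] rot [-3.141e+00 -2.000e-03 -3.126e+00] F [1.48 1.32 0.47] w 0.0612 q6 -0.33
1.5 -4.3 -2.4 -0.021; 1.6 -4.3 -2.4 -0.021; 1.7 -4.2 -2.3 -0.021; 1.8 -4.2 -2.4 -0.021; 1.9 -4.2 -2.3 -0.021; 1.9 -4.1 -2.4 -0.021
```

Move the arm clear so that the cameras see the carton.

>>> {"api": "apply_moves", "payload": {"deltas": "0 -2 -4 0; 0 -4 -3 0; 1 -5 -2 0; 1 -5 -2 0; 1 -5 -1 0; 1 -5 0 0; 1 -5 0 0; 0 0 0 0"}}

```text
t: 33.0
eef_pos: [0.5413, -0.3035, 0.3071]
ee_rot: [-3.142, -0.001, -3.129]
force: [0.5, 0.6, 0.7]
width: 0.0613
```

Run:
```python
from plan import *
st()
s=viewer.grab_frame('side'); t=viewer.grab_frame('top')
cv2.imwrite('pics/tfull.png',t['image'][:,:,::-1])
crop(s,210,80,160,120,4.8,'pics/s16.png'); crop(t,120,130,130,95,6,'pics/t16.png')
```

```text
t 33.0 pos [ 0.5413 -0.3035  0.3071] rot [-3.142e+00 -1.000e-03 -3.129e+00] F [0.54 0.64 0.67] w 0.0613 q6 0.21
```

View pics/s16.png

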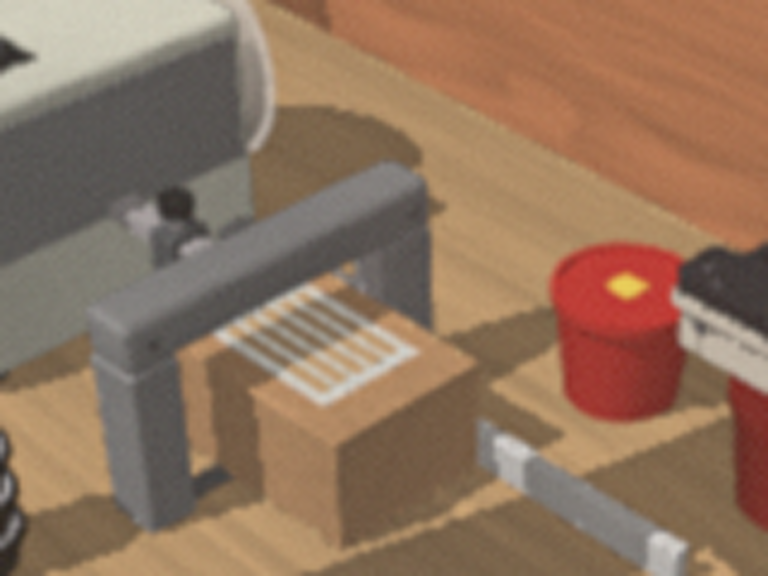

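View pics/t16.png

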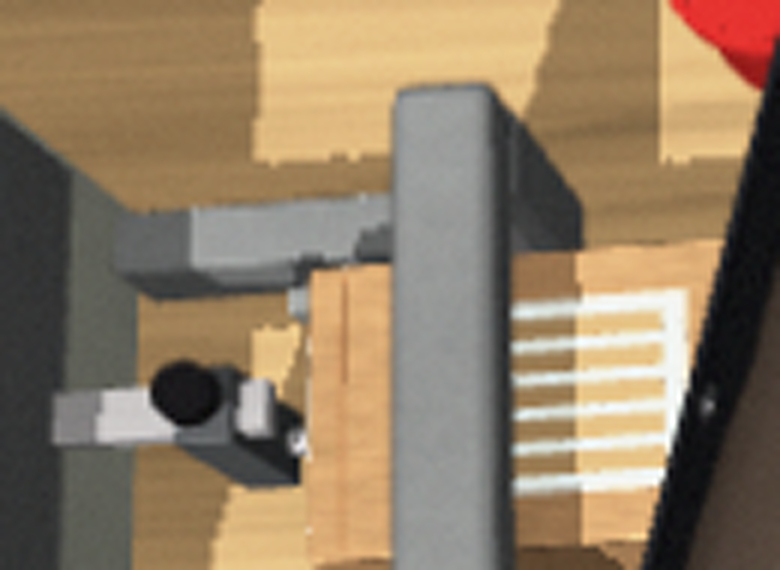

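View pics/tfull.png

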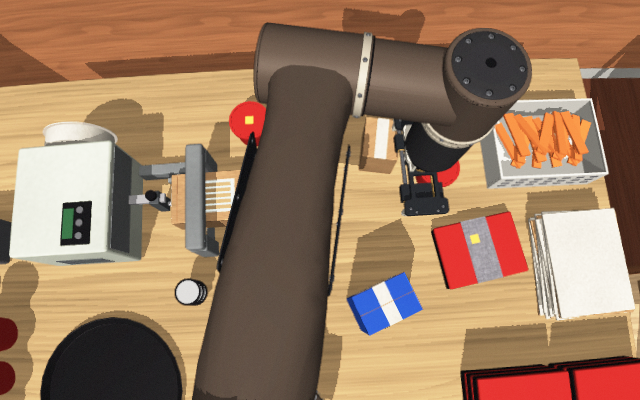

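Run:
```python
from edge import *
from scipy.optimize import least_squares
s=viewer.grab_frame('side');t=viewer.grab_frame('top')
pt=(np.array([(312,267),(307,564),(600,248),(706,241)])+.5)/6-.5+[120,130]
ps=(np.array([(337,443),(477,364)])+.5)/4.8-.5+[210,80]
print(arch(unproj(t,pt,.09)).round(4).tolist()); print(arch(unproj(s,ps,.09)).round(4).tolist())
crop(s,300,140,30,30,16,'pics/z.png')
for n in ('short_carton','tub_a','sauce_cups','meal_tray'):
    print(n,[(round(d['conf'],2),[int(v) for v in d['extent']]) for d in viewer.silhouettes('side',n)])
```

```text
[[-0.0004, 0.0774], [-0.1319, 0.078], [-0.0011, -0.0492], [-0.0013, -0.0955]]
[[-0.1272, -0.1203], [-0.0038, -0.1221]]
short_carton [(0.78, [382, 180, 51, 57]), (0.33, [247, 138, 60, 57])]
tub_a [(0.72, [325, 129, 29, 38]), (0.71, [363, 155, 34, 37]), (0.68, [415, 226, 47, 54]), (0.31, [381, 179, 54, 59])]
sauce_cups [(0.91, [191, 165, 21, 37]), (0.62, [230, 116, 122, 86])]
meal_tray []
```

Run:
```python
from station import job, readout
print(readout.get_state()['t'], job.job_done())
```

```text
the job is handed in; nothing more can be done
33.4 None
```

I tipped the carton onto its back with the window up, squared it against the fence, slid it through the arch until it pressed the start plate, then backed the arm clear. The job was handed in at 33.4 s, and no verdict is reported.

- **Start plate:** at the end of the push, the wrist force was about 13.9 N along the feed. Of that, 4–5.5 N was sliding friction, so I estimate 8–10 N on the plate, held for about 1 s. The plate force itself was not measured.
- **Denting:** the highest wrist force I read between moves during any push was about 14 N, against the 25 N limit.
- **Final position:** in the last pictures the carton lies window up. Its fence side is about 1 mm from my fitted fence line and its angle is about 0.3°. Its middle is about 21 mm short of the arch's mid-depth, inside the 40 mm limit. My fence fit is good to about 2 mm.
- **Other goods:** the silhouette check found the short carton, tubs and cups within a few pixels of where they started. It missed the meal tray in the last side picture, but the tray appears unmoved in the last top view.

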